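# Put the setting gauges back into their slotted block

### The job

The machine is set up, so put its setting gauges away. Take the clear cover off the gauge case and lay it, handle up, flat on the bench; then put every gauge from the case into the gauge block, each blade in the slot cut to its length, lowered until the foot rests flat on the ledge and pushed in until the foot meets the ribs or nearly so. Then put the cover back squarely on the case with the spool of thread left inside, and leave the other things on the bench alone.

Things in the scene. Friction and masses are not known exactly. Their poses are not given: they have to be found in the camera images.
- tray: Gauge case base, fixed to the bench: white base board 224 x 238 x 8 mm (x by y), on it a low lip 4 mm thick that rises 8 mm above the board and encloses a cork floor 190 x 204 mm at board-top height. Origin: centre of the board's underside, on the bench top; z up, floor 8 mm above the origin; -x side faces the robot.
- lid: Loose clear cover of the case, an upside-down box 212 x 226 mm (x by y), 55 mm tall, walls 3 mm, 0.28 to 0.46 kg, white bridge handle on top (up to 86 mm above the rim). Closed, it stands on the base board outside the lip with 4 mm play all round, x along the tray's x (either way round), origin 8 mm above the tray's. Origin: centre of the rim plane at the bottom; z up.
- lid_grip (a point): Middle of the bar of the cover's white handle: bar 104 mm long along the lid's x, 14 mm wide, 12 mm thick, its two posts at x = +-46 mm; this point is 80 mm above the lid's rim and 25 mm above its top plate.
- spool: Thread spool, white ends and orange winding, 26 mm in diameter, 44 mm tall, standing in the case among the gauges at the start. Belongs in the case. Origin: centre of its underside.
- block: Gauge block, fixed: beech board 190 x 184 x 8 mm (x by y); on its rear part ribs 30 mm tall (top 38 mm above the bench) leave four upright slots 6 mm wide, 44 mm apart, open at top and front. The front 75 mm of the board is a bare ledge for the gauges' feet. Origin: centre of the board's underside; +x from the ledge towards the slots' closed ends, z up.
- cone_stand: Bystander: thread cone on a black round stand 130 mm across, with a thin wire guide 215 mm tall; leave it alone. Origin: centre of its underside.
- basket: Bystander: grey basket with scissors, 90 mm across, about 155 mm tall; leave it alone. Origin: centre of its underside.
- shears: Bystander: dressmaking shears with red handles lying on the bench, 215 mm long; leave them alone. Origin: at the pivot, on the bench.
- gauge_50: Setting gauge with a 50 mm blade; None if absent. Steel foot 60 x 28 x 8 mm (x, y, z); on it, centred, a black grip fin 50 x 12 mm up to z = 40 mm. Flat aluminium blade from x = 30 to 80 mm, 3 mm thick in y, on edge from z = 10 to 30 mm. 0.14 kg, balances near the origin. Origin: centre of the foot's underside. Starts in the case, in one of 5 lanes 40 mm apart, blade to the case's +x.
- tip_50 (a point): Middle of the free end of the 50 mm gauge's blade: 80 mm ahead (+x) of the gauge's origin and 20 mm above its underside.
- slot_50 (a point): Mouth of the slot for the 50 mm gauge, number 1 of 4 along the block's +y: on the slot's centre line, in the ribs' front plane, at ledge and slot-floor height (8 mm above the bench). The slot runs 55 mm along the point's +x, then is closed; 6 mm wide in y, 30 mm deep. Home, the gauge's foot lies on the ledge, blade along +x, origin 30 to 35 mm on the -x side of this point.
- gauge_65: Setting gauge with a 65 mm blade; None if absent. Steel foot 60 x 28 x 8 mm (x, y, z); on it, centred, a black grip fin 50 x 12 mm up to z = 40 mm. Flat aluminium blade from x = 30 to 95 mm, 3 mm thick in y, on edge from z = 10 to 30 mm. 0.14 kg, balances near the origin. Origin: centre of the foot's underside. Starts in the case, in one of 5 lanes 40 mm apart, blade to the case's +x.
- tip_65 (a point): Middle of the free end of the 65 mm gauge's blade: 95 mm ahead (+x) of the gauge's origin and 20 mm above its underside.
- slot_65 (a point): Mouth of the slot for the 65 mm gauge, number 2 of 4 along the block's +y: on the slot's centre line, in the ribs' front plane, at ledge and slot-floor height (8 mm above the bench). The slot runs 70 mm along the point's +x, then is closed; 6 mm wide in y, 30 mm deep. Home, the gauge's foot lies on the ledge, blade along +x, origin 30 to 35 mm on the -x side of this point.
- gauge_80: Setting gauge with a 80 mm blade; None if absent. Steel foot 60 x 28 x 8 mm (x, y, z); on it, centred, a black grip fin 50 x 12 mm up to z = 40 mm. Flat aluminium blade from x = 30 to 110 mm, 3 mm thick in y, on edge from z = 10 to 30 mm. 0.14 kg, balances near the origin. Origin: centre of the foot's underside. Starts in the case, in one of 5 lanes 40 mm apart, blade to the case's +x.
- tip_80 (a point): Middle of the free end of the 80 mm gauge's blade: 110 mm ahead (+x) of the gauge's origin and 20 mm above its underside.
- slot_80 (a point): Mouth of the slot for the 80 mm gauge, number 3 of 4 along the block's +y: on the slot's centre line, in the ribs' front plane, at ledge and slot-floor height (8 mm above the bench). The slot runs 85 mm along the point's +x, then is closed; 6 mm wide in y, 30 mm deep. Home, the gauge's foot lies on the ledge, blade along +x, origin 30 to 35 mm on the -x side of this point.
- gauge_95: Setting gauge with a 95 mm blade; None if absent. Steel foot 60 x 28 x 8 mm (x, y, z); on it, centred, a black grip fin 50 x 12 mm up to z = 40 mm. Flat aluminium blade from x = 30 to 125 mm, 3 mm thick in y, on edge from z = 10 to 30 mm. 0.14 kg, balances near the origin. Origin: centre of the foot's underside. Starts in the case, in one of 5 lanes 40 mm apart, blade to the case's +x.
- tip_95 (a point): Middle of the free end of the 95 mm gauge's blade: 125 mm ahead (+x) of the gauge's origin and 20 mm above its underside.
- slot_95 (a point): Mouth of the slot for the 95 mm gauge, number 4 of 4 along the block's +y: on the slot's centre line, in the ribs' front plane, at ledge and slot-floor height (8 mm above the bench). The slot runs 100 mm along the point's +x, then is closed; 6 mm wide in y, 30 mm deep. Home, the gauge's foot lies on the ledge, blade along +x, origin 30 to 35 mm on the -x side of this point.

How it is judged (in metres and radians):
On the way, in this order (a step that is already met when the one before it is completed fails the run):
1. The cover is off the case and lies flat on the bench, handle up (height (world z) of lid below 0.006 m and angle between lid's own z axis and vertical below 0.05 rad and horizontal distance between lid and tray above 0.16 m and linear speed of lid below 0.02 m/s), for 0.2 s.
2. Every gauge present is home in the slot of its own length (x of gauge_50 in the frame of slot_50 between -0.04 and -0.027 m and y of gauge_50 in the frame of slot_50 between -0.005 and 0.005 m and y of tip_50 in the frame of slot_50 between -0.004 and 0.004 m and z of gauge_50 in the frame of slot_50 below 0.0035 m and x of tip_50 in the frame of slot_50 above 0.038 m and angle between each of gauge_50, gauge_65, gauge_80, gauge_95's own z axis and vertical below 0.08 rad and linear speed of each of gauge_50, gauge_65, gauge_80, gauge_95 below 0.02 m/s and x of gauge_65 in the frame of slot_65 between -0.04 and -0.027 m and y of gauge_65 in the frame of slot_65 between -0.005 and 0.005 m and y of tip_65 in the frame of slot_65 between -0.004 and 0.004 m and z of gauge_65 in the frame of slot_65 below 0.0035 m and x of tip_65 in the frame of slot_65 above 0.053 m and x of gauge_80 in the frame of slot_80 between -0.04 and -0.027 m and y of gauge_80 in the frame of slot_80 between -0.005 and 0.005 m and y of tip_80 in the frame of slot_80 between -0.004 and 0.004 m and z of gauge_80 in the frame of slot_80 below 0.0035 m and x of tip_80 in the frame of slot_80 above 0.068 m and x of gauge_95 in the frame of slot_95 between -0.04 and -0.027 m and y of gauge_95 in the frame of slot_95 between -0.005 and 0.005 m and y of tip_95 in the frame of slot_95 between -0.004 and 0.004 m and z of gauge_95 in the frame of slot_95 below 0.0035 m and x of tip_95 in the frame of slot_95 above 0.083 m), for 0.2 s.
At the end, for the whole second after the job is handed in: Each gauge present rests in its own slot: foot level, within 3.5 mm of the ledge, 10 mm of the ribs, its centre within 5 mm and blade end within 4 mm of the slot line. The cover is level on the board, within 8 mm of centred, 0.1 rad of square and 3 mm of the board; the spool is inside (all of step 2 and x of lid in the frame of tray between -0.008 and 0.008 m and y of lid in the frame of tray between -0.008 and 0.008 m and z of lid in the frame of tray below 0.011 m and angle between the x axis of lid and the x axis of tray, either way round below 0.1 rad and angle between lid's own z axis and vertical below 0.04 rad and linear speed of lid below 0.02 m/s and x of spool in the frame of tray between -0.095 and 0.095 m and y of spool in the frame of tray between -0.102 and 0.102 m and z of spool in the frame of tray below 0.057 m); the robot touches nothing.
It fails at once if A bystander (cone stand, basket or shears) is moved by more than 30 mm (distance of any of cone_stand, basket, shears from where it was at the start of the episode above 0.03 m).
Of gauge_50, gauge_65, gauge_80, gauge_95 only 3 to 4 are there at a start; the rules pass over those that are not, and their reading is None.
At some moment in a run one of gauge_50, gauge_65, gauge_80, gauge_95, lid, spool may be knocked a few centimetres aside while the robot is not near it.
Once in a run the grip may slacken for a moment while it holds something.
It also fails if it takes over 210 s, if anything falls off the work surface, if the arm or the gripper's body presses on something with over 40 N, if the wrist force passes 120 N, or if a joint passes its speed limit or range.

### The arm

A 6-joint arm with a two-finger parallel gripper is mounted at the origin on the work surface. World frame = base frame: x ahead of the robot, y to its left, z up, the work surface at z = 0. Lengths are in mm, angles in rad, forces in N, time in s.
With the tool pointing down it reaches from about 275 to 750 mm from the base axis. Payload 10.2 kg.
Tool frame: the origin (TCP) lies midway between the tips of the shut fingers; the grasp point (between the pads) lies 19 mm behind it; z points along the fingers, y is the line along which they close (so a half turn about z gives the same grasp; the last joint's range is limited). The gripper opens to 85 mm and grips with 20 to 120 N. Pads are 22 mm wide; open, the fingers measure 114 mm over their backs; the gripper's body (76 mm by 85 mm) begins 54 mm behind the grasp point. The pads swing forward as they close: fully open they stand 13 mm farther back than shut.
Start: joints at [0.975, 0.313, 1.498, -0, 1.331, -0.223], TCP at [191.231, 488.94, 231.294] pointing down, gripper open.
Joint ranges: [-2.94, 2.94], [-0.97, 2.17], [0.19, 2.56], [-1.23, 4.37], [0.02, 3.11], [-2.88, 2.88]. Speed limits (rad/s): [2.39, 2.39, 3.01, 3.14, 3.14, 3.14].

### API

Orientations are given as a unit quaternion [w, x, y, z].
In Python, from rig import ctrl, capture, camera_info gives the robot as it stands.
- The arm moves only by the tool apply_moves, never from a script. Its argument "targets" is a list of rows, each a list of 3 entries, a list of its own where there are three numbers: the finger opening in mm, from 0 to 85.4, then the shift along the world's x, y, z in mm, then the turn, a rotation vector about the world's x, y, z in degrees. In form: [[grip, [dx, dy, dz], [rx, ry, rz]], ...]. A call has 1 to 20 rows; each row is the pose to reach, as a shift and turn from the pose commanded when the call began; what a row does not reach only later rows make up. A row lasts 1/10 s, in which the tool goes at most 50 mm and 8.59 degrees, less where a joint would pass 70% of its speed; a pose out of reach is approached as far as the arm can. A call with a gripper value outside its range is refused whole. The fingers move at their own pace and stop on an object; "squeeze" is the grip in N (left out, the last holds). Time passes only in rows, so rows that repeat a pose let the fingers close. It gives the time, the measured TCP pose, the force, the opening and the grip force at its end, in the units of the state.
- ctrl.sense(): the state, without advancing time (a new reading comes with each control period).
- capture(name): name is "scene" or "side" or "wrist"; returns (picture, depth): 384x512x3 uint8, blue, green, red; 384x512 float32, mm along the optical axis (not along the pixel's ray), 0 where there is no reading.
- camera_info(name): a dict with "vfov" (degrees; the focal length in pixels is half the picture's height over the tangent of half this angle, whatever the lens; pixels are square), "cx", "cy" (the principal point, pixels), "extrinsics" (4x4, takes a point from camera to world coordinates). Camera axes: x right, y down, z forward; pixel columns grow to the right and rows downward; lengths in mm; the calibration is good to about 2 mm. The wrist camera is an equidistant fisheye: a pixel r from the principal point sees the ray r / f radians off the axis. A picture is of the moment at which its call begins: read the wrist's pose just before it. camera_info takes no time and is no camera call; for the wrist camera it gives the pose at the moment of the call.
- ctrl.finish_job(): hands the job in; it is judged then, once.
The state is a dict: "time_s": time; "joints": joint angles; "dq": joint speeds; "tau": joint torques, N m; "eef_pos": TCP position; "ee_rot": TCP orientation; "force": force on the tool from outside, world axes, zero at the start; "wrist_torque": the same for the moment, N m; "grip_width": opening from 0.0 (shut) to 1.0 (fully open); "grip_force": force on a finger pad.
Only numpy, scipy, OpenCV 4.12 (cv2) and the standard library are available. Lean on these libraries where they do the work, as an engineer would, in place of code of your own. Each camera call takes 0.05 s, during which the arm holds its last target. There are 200 camera calls.

## Working session

There is one attempt and no reset: what is moved stays moved. The work goes in short steps, Python scripts to look and compute and a tool call to move; the robot and the scene stay as the last step left them, time stands still between calls to the robot, and variables do not carry over. Pictures are saved under pics/ and viewed, at most 14 in all, crops included, and the job is handed in when it is done.

Besides the shell and the picture viewer there is one more tool, called after "Request:" by a JSON object that holds its "op" and its "data", one argument or row to a line. apply_moves: Moves the arm, as the interface text tells. Its arguments: {"type":"object","properties":{"targets":{"type":"array","items":{"type":"array"}},"squeeze":{"type":"number"}},"required":["targets"]}

```bash
ls; mkdir -p pics
cat > h.py <<'E'
from rig import ctrl, capture, camera_info
import numpy as np, cv2
def cam(n):
    i=camera_info(n); f=192/np.tan(np.radians(i["vfov"])/2); return i,f
def pts(n, depth, i, f):
    E=np.array(i["extrinsics"]); v,u=np.mgrid[0:384,0:512].astype(float)
    x=(u-i["cx"]);y=(v-i["cy"])
    if n=="wrist":
        r=np.hypot(x,y)+1e-9; th=r/f; k=np.tan(th)/r
    else: k=1/f
    P=np.stack([x*k*depth,y*k*depth,depth],-1)
    W=P@E[:3,:3].T+E[:3,3]; W[depth<=0]=np.nan
    return W
def grab(n,save=None):
    i,f=cam(n); im,d=capture(n)
    im=np.array(im); W=pts(n,np.array(d,float),i,f)
    if save: cv2.imwrite(f"pics/{save}.png",im); np.savez(f"pics/{save}.npz",im=im,W=W,E=np.array(i["extrinsics"]),f=f,c=[i["cx"],i["cy"]])
    return im,W
E
python3 - <<'E'
from h import *
for n in("scene","side","wrist"):
    im,W=grab(n,n+"0"); i,f=cam(n); print(n,f,i["cx"],i["cy"],np.round(i["extrinsics"],2).tolist())
s=ctrl.sense();print(s["eef_pos"],s["ee_rot"],s["grip_width"],s["time_s"],s["force"])
a=np.hstack([cv2.imread(f"pics/{n}0.png") for n in("scene","side")])
E
```

```text
pics
scene 460.2547069425235 259.46120874169304 193.4977103346443 [[0.39, 0.77, -0.5, 1199.59], [0.92, -0.33, 0.21, -224.33], [-0.01, -0.54, -0.84, 1056.64], [0.0, 0.0, 0.0, 1.0]]
side 407.0209591683268 248.05971033124027 193.00034612572804 [[0.8, -0.41, 0.43, 138.82], [-0.59, -0.56, 0.58, -625.52], [0.01, -0.73, -0.69, 848.06], [0.0, 0.0, 0.0, 1.0]]
wrist 297.3186396354542 255.97771829773586 188.9292120022232 [[0.37, 0.89, 0.29, 117.54], [0.93, -0.35, -0.11, 517.8], [-0.0, 0.31, -0.95, 372.91], [0.0, 0.0, 0.0, 1.0]]
[191.13286823 488.77132344 230.8693819 ] [-1.93554506e-04  1.85341186e-01  9.82674110e-01 -4.47152118e-04] 1.0011761523882907 0.15 [-0.26376938  0.50284573 -0.42012627]
```

View pics/scene0.png

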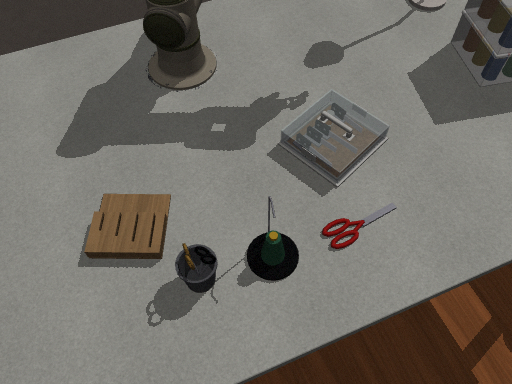

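View pics/side0.png

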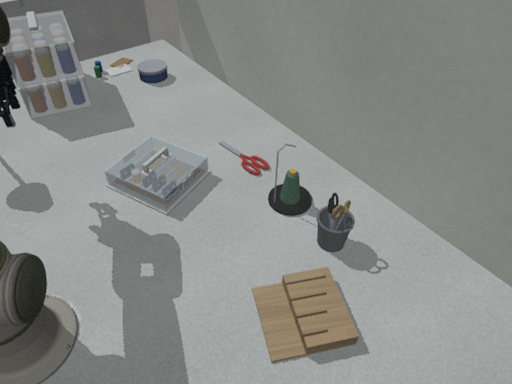

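The scene view shows the case at about (335,135) with its handle running (318,112)-(355,135), the block at (130,225), the cone at (272,255), the basket at (197,265) and the shears at (358,225). The side view shows the case at (157,172) and the block at (303,312).

Run:
```python
from h import *
def show(n,L):
    W=np.load(f"pics/{n}.npz")["W"]
    for u,v in L:
        print(n,(u,v),np.round(np.nanmedian(W[v-1:v+2,u-1:u+2].reshape(-1,3),0)))
show("scene0",[(320,112),(337,123),(352,134),(335,93),(387,128),(337,182),(281,138),(104,195),(170,195),(163,256),(88,252),(272,255),(197,260),(345,235),(385,212),(269,200)])
show("side0",[(145,165),(155,159),(165,152),(152,138),(207,160),(165,207),(107,172),(255,290),(328,270),(355,343),(275,356),(290,195),(333,240)])
# handle seg upscaled crops
a=cv2.imread("pics/scene0.png")[80:195,265:405]; b=cv2.imread("pics/side0.png")[125:220,95:220]
A=cv2.resize(a,(560,460),interpolation=cv2.INTER_CUBIC);B=cv2.resize(b,(560,426),interpolation=cv2.INTER_CUBIC)
w=cv2.imread("pics/wrist0.png")
cv2.imwrite("pics/c1.png",cv2.resize(np.hstack([A,cv2.copyMakeBorder(B,0,34,0,0,0)]),(800,329)))
cv2.imwrite("pics/c2.png",np.vstack([cv2.imread("pics/c1.png"),np.pad(w[40:310],((0,0),(0,288),(0,0)))]))
```

```text
scene0 (320, 112) [420. 291.  63.]
scene0 (337, 123) [495. 302.  90.]
scene0 (352, 134) [532. 336.  62.]
scene0 (335, 93) [369. 369.  61.]
scene0 (387, 128) [544. 442.  55.]
scene0 (337, 182) [628. 243.  11.]
scene0 (281, 138) [435. 163.  24.]
scene0 (104, 195) [ 413. -355.    8.]
scene0 (170, 195) [ 483. -190.    6.]
scene0 (163, 256) [ 646. -260.   -0.]
scene0 (88, 252) [ 581. -424.   35.]
scene0 (272, 255) [777. -19.  58.]
scene0 (197, 260) [ 705. -186.   27.]
scene0 (345, 235) [779. 185.   8.]
scene0 (385, 212) [758. 318.   4.]
scene0 (269, 200) [706.   3. 182.]
side0 (145, 165) [444. 282.  92.]
side0 (155, 159) [481. 295.  89.]
side0 (165, 152) [523. 312.  87.]
side0 (152, 138) [537. 432.  62.]
side0 (207, 160) [627. 243.  50.]
side0 (165, 207) [434. 161.  25.]
side0 (107, 172) [352. 357.  62.]
side0 (255, 290) [ 482. -197.    8.]
side0 (328, 270) [ 646. -273.   37.]
side0 (355, 343) [ 576. -432.    8.]
side0 (275, 356) [ 419. -351.    7.]
side0 (290, 195) [737. -26.  46.]
side0 (333, 240) [ 710. -222.   56.]
```

View pics/c2.png

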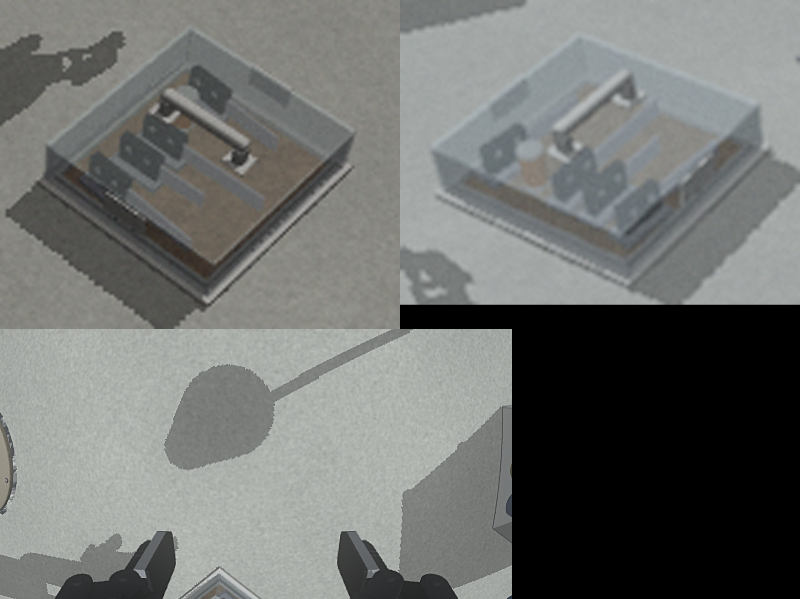

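Block is at roughly (530,-310) with its x axis at about -22°. Case centre is roughly (485,297) with its x axis at about 22°; it holds four gauges, with the spool in one lane. Moving above the case with the fingers turned to the handle.

Request:
{"op": "apply_moves", "data": {
  "targets": [
    [85, [0, 0, 60], [0, 0, 5]],
    [85, [50, -30, 70], [0, 0, 12]],
    [85, [90, -60, 70], [0, 0, 19]],
    [85, [130, -90, 70], [0, 0, 26]],
    [85, [170, -115, 70], [0, 0, 33]],
    [85, [210, -145, 70], [0, 0, 40]],
    [85, [250, -170, 70], [0, 0, 43]],
    [85, [280, -190, 70], [0, 0, 43]],
    [85, [293, -192, 70], [0, 0, 43]],
    [85, [293, -192, 70], [0, 0, 43]],
    [85, [293, -192, 70], [0, 0, 43]],
    [85, [293, -192, 70], [0, 0, 43]]
  ]
}}

```text
time_s: 1.35
eef_pos: [483.2, 297.6, 301.5]
ee_rot: [-0.0, -0.188, 0.982, 0.0]
force: [0.4, -1.3, -0.5]
grip_width: 0.997
grip_force: 0.0
```

Run:
```python
from h import *
im,W=grab("wrist","w1"); s=ctrl.sense();print(s["eef_pos"],s["ee_rot"],s["time_s"])
Z=W[...,2]
m=(Z>75)&(Z<100)&(np.abs(W[...,0]-484)<90)&(np.abs(W[...,1]-297)<90)
p=W[m]; print(len(p),p.mean(0)); r=cv2.minAreaRect(p[:,:2].astype(np.float32));print(r, np.percentile(p[:,2],[5,50,95]))
for n in("scene0","side0"):
    W=np.load(f"pics/{n}.npz")["W"];Z=W[...,2]
    m=(Z>75)&(Z<100)&(np.abs(W[...,0]-484)<90)&(np.abs(W[...,1]-297)<90);p=W[m]
    print(n,len(p),cv2.minAreaRect(p[:,:2].astype(np.float32)),np.percentile(p[:,2],[5,50,95]))
```

```text
[483.28107639 297.66097602 301.57750197] [ 1.27335099e-04 -1.88443655e-01  9.82083993e-01  5.69234261e-05] 1.4
928 [485.42837654 303.44430258  92.58651848]
((487.76446533203125, 304.0614013671875), (102.97744750976562, 13.497546195983887), 22.035499572753906) [90.15378773 92.87293337 94.30087173]
scene0 209 ((489.4621887207031, 304.2606201171875), (102.88064575195312, 18.06014060974121), 21.434226989746094) [79.71768908 90.37952586 94.77494205]
side0 175 ((487.95745849609375, 302.4739990234375), (106.11466979980469, 18.293832778930664), 22.521900177001953) [78.06673498 91.27536114 95.19624422]
```

View pics/w1.png

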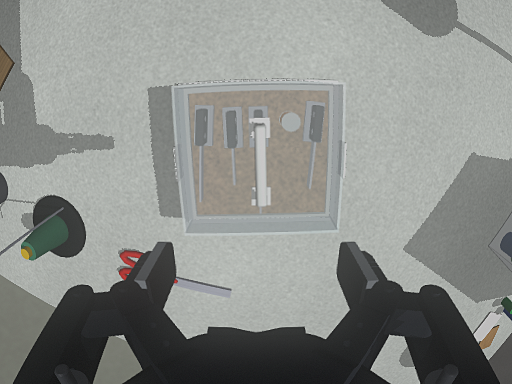

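The picture shows four gauges at columns ~203, 233, 259 (under the handle) and 314, the spool at (290,121), and the handle along column 260. All three cameras agree the handle is at (488,304), top z about 94, 22°.

Request:
{"op": "apply_moves", "data": {
  "targets": [
    [50, [4, 7, -50], [0, 0, 0.3]],
    [50, [4, 7, -95], [0, 0, 0.3]],
    [50, [4, 7, -140], [0, 0, 0.3]],
    [50, [4, 7, -175], [0, 0, 0.3]],
    [50, [4, 7, -200], [0, 0, 0.3]],
    [50, [4, 7, -215], [0, 0, 0.3]],
    [50, [4, 7, -225], [0, 0, 0.3]],
    [50, [4, 7, -230], [0, 0, 0.3]],
    [50, [4, 7, -230], [0, 0, 0.3]],
    [8, [4, 7, -230], [0, 0, 0.3]],
    [8, [4, 7, -230], [0, 0, 0.3]],
    [8, [4, 7, -230], [0, 0, 0.3]],
    [8, [4, 7, -230], [0, 0, 0.3]],
    [8, [4, 7, -230], [0, 0, 0.3]],
    [8, [4, 7, -230], [0, 0, 0.3]],
    [8, [4, 7, -230], [0, 0, 0.3]]
  ],
  "squeeze": 90
}}

```text
time_s: 3.0
eef_pos: [488.6, 304.1, 72.3]
ee_rot: [0.001, -0.19, 0.982, 0.0]
force: [-1.6, -1.0, 5.9]
grip_width: 0.144
grip_force: 88.7
```

Request:
{"op": "apply_moves", "data": {
  "targets": [
    [8, [0, 0, 5], [0, 0, 0]],
    [8, [0, 0, 15], [0, 0, 0]],
    [8, [0, 0, 30], [0, 0, 0]],
    [8, [0, 0, 45], [0, 0, 0]],
    [8, [0, 0, 65], [0, 0, 0]],
    [8, [0, 0, 85], [0, 0, 0]],
    [8, [0, 0, 100], [0, 0, 0]],
    [8, [0, 0, 100], [0, 0, 0]],
    [8, [0, 0, 100], [0, 0, 0]]
  ]
}}

```text
time_s: 3.9
eef_pos: [488.0, 303.8, 171.0]
ee_rot: [-0.0, -0.19, 0.982, -0.0]
force: [-0.4, 0.0, -3.1]
grip_width: 0.141
grip_force: 87.9
```

Request:
{"op": "apply_moves", "data": {
  "targets": [
    [8, [-3, -15, 0], [0, 0, 0]],
    [8, [-8, -40, 0], [0, 0, 0]],
    [8, [-13, -70, 0], [0, 0, 0]],
    [8, [-18, -100, 0], [0, 0, 0]],
    [8, [-24, -130, 0], [0, 0, 0]],
    [8, [-29, -160, 0], [0, 0, 0]],
    [8, [-35, -190, 0], [0, 0, 0]],
    [8, [-40, -220, 0], [0, 0, 0]],
    [8, [-46, -250, 0], [0, 0, 0]],
    [8, [-51, -280, 0], [0, 0, 0]],
    [8, [-55, -300, 0], [0, 0, 0]],
    [8, [-58, -313, 0], [0, 0, 0]],
    [8, [-58, -319, 0], [0, 0, 0]],
    [8, [-58, -319, -30], [0, 0, 0]],
    [8, [-58, -319, -60], [0, 0, 0]],
    [8, [-58, -319, -80], [0, 0, 0]],
    [8, [-58, -319, -90], [0, 0, 0]],
    [8, [-58, -319, -90], [0, 0, 0]]
  ]
}}

```text
time_s: 5.7
eef_pos: [429.7, -14.6, 80.3]
ee_rot: [-0.001, -0.19, 0.982, 0.001]
force: [0.2, 0.9, -2.5]
grip_width: 0.143
grip_force: 88.0
```

Run:
```python
from h import *
im,W=grab("side","s2")
s=ctrl.sense();print(s["eef_pos"],s["grip_width"],s["force"])
im2,_=grab("scene","sc2")
cv2.imwrite("pics/m2.png",np.hstack([cv2.resize(im[100:384,60:460],(400,284)),im2[60:344,60:460]]))
```

```text
[430.34310401 -14.84524175  81.34627121] 0.1398518287555858 [ 0.32943322  0.47417046 -3.19648569]
```

View pics/m2.png

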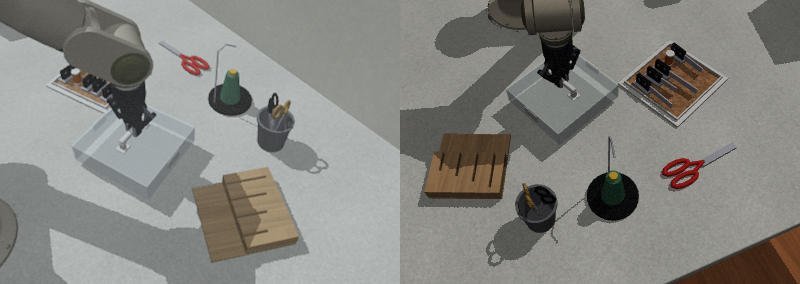

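Request:
{"op": "apply_moves", "data": {
  "targets": [
    [8, [0, 0, -5], [0, 0, 0]],
    [8, [0, 0, -9], [0, 0, 0]],
    [8, [0, 0, -12], [0, 0, 0]],
    [8, [0, 0, -14], [0, 0, 0]],
    [8, [0, 0, -16], [0, 0, 0]],
    [8, [0, 0, -17], [0, 0, 0]],
    [8, [0, 0, -17], [0, 0, 0]],
    [8, [0, 0, -17], [0, 0, 0]]
  ]
}}

```text
time_s: 6.6
eef_pos: [430.3, -15.1, 64.3]
ee_rot: [0.0, -0.19, 0.982, -0.0]
force: [-0.8, -0.9, -2.8]
grip_width: 0.14
grip_force: 88.0
```

Request:
{"op": "apply_moves", "data": {
  "targets": [
    [8, [0, 0, -1], [0, 0, 0]],
    [8, [0, 0, -1], [0, 0, 0]],
    [25, [0, 0, -1], [0, 0, 0]],
    [45, [0, 0, -1], [0, 0, 0]],
    [60, [0, 0, -1], [0, 0, 0]],
    [60, [0, 0, 20], [0, 0, 0]],
    [60, [0, 0, 60], [0, 0, 0]],
    [60, [0, 0, 110], [0, 0, 0]],
    [60, [0, 0, 160], [0, 0, 0]],
    [60, [0, 0, 200], [0, 0, 0]],
    [60, [0, 0, 215], [0, 0, 0]],
    [60, [0, 0, 215], [0, 0, 0]]
  ]
}}

```text
time_s: 7.8
eef_pos: [430.9, -15.3, 281.1]
ee_rot: [0.002, -0.19, 0.982, -0.001]
force: [-0.0, -0.6, 0.2]
grip_width: 0.704
grip_force: 0.0
```

Run:
```python
from h import *
im,W=grab("wrist","w2"); s=ctrl.sense();print(s["eef_pos"],s["time_s"],s["force"])
Z=W[...,2]
m=(Z>75)&(Z<100)&(np.abs(W[...,0]-430)<90)&(np.abs(W[...,1]+15)<90);p=W[m];print(len(p),cv2.minAreaRect(p[:,:2].astype(np.float32)),np.percentile(p[:,2],[5,50,95]))
```

```text
[430.31997283 -15.10159642 279.26148667] 7.85 [ 0.23456042 -0.08530682 -0.5207254 ]
989 ((430.1175537109375, -15.364391326904297), (101.7515869140625, 13.476822853088379), 21.628585815429688) [81.71355227 84.80543053 86.2396998 ]
```

Request:
{"op": "apply_moves", "data": {
  "targets": [
    [40, [8, 45, 0], [0, 0, 0]],
    [40, [16, 90, 0], [0, 0, 0]],
    [40, [24, 135, 0], [0, 0, 0]],
    [40, [32, 180, 0], [0, 0, 0]],
    [40, [40, 225, -10], [0, 0, 0]],
    [40, [48, 270, -30], [0, 0, 0]],
    [40, [55, 305, -50], [0, 0, 0]],
    [40, [58, 319, -50], [0, 0, 0]],
    [40, [58, 319, -50], [0, 0, 0]],
    [40, [58, 319, -50], [0, 0, 0]]
  ]
}}

```text
time_s: 8.85
eef_pos: [488.0, 303.3, 228.2]
ee_rot: [-0.001, -0.19, 0.982, -0.0]
force: [-0.7, 0.0, -0.2]
grip_width: 0.466
grip_force: 0.0
```

```bash
cat > seg.py <<'E'
from h import *
def fins(W,c=(488,304),zr=(40,54),R=130):
    Z=W[...,2]; m=((Z>zr[0])&(Z<zr[1])&(np.hypot(W[...,0]-c[0],W[...,1]-c[1])<R)).astype(np.uint8)
    n,l,st,_=cv2.connectedComponentsWithStats(m)
    out=[]
    for k in range(1,n):
        if st[k,4]<60: continue
        p=W[l==k]; r=cv2.minAreaRect(p[:,:2].astype(np.float32)); out.append((r,np.median(p[:,2]),st[k]))
        print(np.round(r[0],1),np.round(r[1],1),round(r[2],1),"z",round(np.median(p[:,2]),1),"px",st[k].tolist())
    return out
E
python3 - <<'E'
from seg import *
im,W=grab("wrist","w3"); s=ctrl.sense();print(s["eef_pos"],s["ee_rot"],s["time_s"])
fins(W)
th=np.radians(22);R=np.array([[np.cos(th),np.sin(th)],[-np.sin(th),np.cos(th)]])
Z=W[...,2]; Q=(W[...,:2]-[488,304])@R.T
# blades z 15..38
for nm,(a,b) in {"blade":(30,39.5),}.items():
    m=((Z>a)&(Z<b)&(np.abs(Q[...,0])<92)&(np.abs(Q[...,1])<100)).astype(np.uint8)
    n,l,st,_=cv2.connectedComponentsWithStats(m)
    for k in range(1,n):
        if st[k,4]>15:
            p=Q[l==k]; print(nm,np.round(p.min(0),1),np.round(p.max(0),1),st[k].tolist())
E
```

```text
[488.11903195 303.0373608  228.82922587] [-4.24744610e-04 -1.89965714e-01  9.81790614e-01 -1.91131186e-04] 8.9
[412.9 359.5] [50.1 12.7] 18.5 z 47.1 px [321, 103, 15, 45, 507]
[476.  212.9] [49.4 12.5] 16.7 z 47.1 px [179, 106, 13, 45, 498]
[464.4 253.2] [49.6 12.9] 25.3 z 47.2 px [216, 109, 14, 45, 507]
[450.2 287.6] [50.2 11.5] 24.0 z 47.2 px [250, 108, 12, 46, 463]
[424.5 323.4] [24.7 24.4] 75.8 z 51.4 px [284, 111, 24, 23, 427]
blade [-72.9  72.2] [-25.7  76. ] [319, 103, 6, 42, 72]
blade [-68.5 -74. ] [-47.6 -72.9] [191, 107, 2, 19, 33]
blade [-61.5  30. ] [-48.4  36.5] [283, 112, 7, 12, 16]
blade [-44.2 -76.5] [-20.6 -74.8] [190, 128, 2, 21, 26]
blade [-23.3  71.8] [45.1 79.4] [315, 146, 11, 57, 208]
blade [-18.  -88.2] [ 64.9 -80.6] [184, 151, 6, 67, 264]
blade [-14.  -38.5] [ 39. -34.] [223, 154, 6, 44, 144]
blade [-13.6  -1.8] [83.1  1.7] [255, 154, 4, 78, 201]
```

View pics/w3.png

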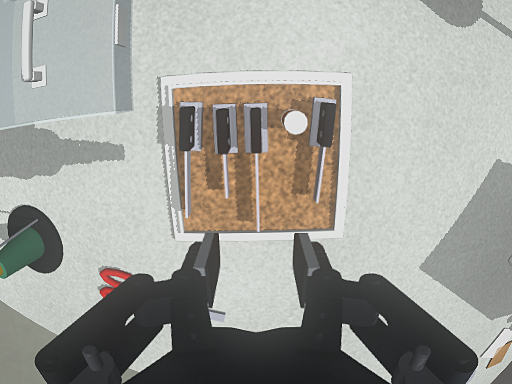

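Four gauges are in view. By visible blade length they are 80 (col 188), 50 (col 225), 95 (col 257) and 65 (col 323), with the spool at (295,121). Picking gauge 80 first.

Request:
{"op": "apply_moves", "data": {
  "targets": [
    [26, [-6, -45, -40], [0, 0, -5]],
    [26, [-12, -91, -80], [0, 0, -5]],
    [26, [-12, -91, -120], [0, 0, -5]],
    [26, [-12, -91, -150], [0, 0, -5]],
    [26, [-12, -91, -175], [0, 0, -5]],
    [26, [-12, -91, -190], [0, 0, -5]],
    [26, [-12, -91, -200], [0, 0, -5]],
    [26, [-12, -91, -206], [0, 0, -5]],
    [26, [-12, -91, -208], [0, 0, -5]],
    [26, [-12, -91, -208], [0, 0, -5]],
    [5, [-12, -91, -208], [0, 0, -5]],
    [5, [-12, -91, -208], [0, 0, -5]],
    [5, [-12, -91, -208], [0, 0, -5]],
    [5, [-12, -91, -208], [0, 0, -5]],
    [5, [-12, -91, -208], [0, 0, -5]],
    [5, [-12, -91, -207], [0, 0, -5]]
  ],
  "squeeze": 90
}}

```text
time_s: 10.5
eef_pos: [476.3, 213.0, 22.5]
ee_rot: [0.0, -0.147, 0.989, 0.0]
force: [-0.2, 0.3, -1.8]
grip_width: 0.118
grip_force: 87.7
```

Request:
{"op": "apply_moves", "data": {
  "targets": [
    [5, [0, 0, 10], [0, 0, 0]],
    [5, [0, 0, 40], [0, 0, 0]],
    [5, [0, 0, 80], [0, 0, 0]],
    [5, [0, 0, 120], [0, 0, 0]],
    [5, [0, -30, 150], [0, 0, -3]],
    [5, [-1, -70, 160], [0, 0, -7]],
    [5, [-2, -110, 160], [0, 0, -11]],
    [5, [-2, -150, 160], [0, 0, -15]],
    [5, [-3, -190, 160], [0, 0, -19]],
    [5, [-3, -230, 160], [0, 0, -23]],
    [5, [-4, -270, 160], [0, 0, -27]],
    [5, [-4, -310, 160], [0, 0, -31]],
    [5, [-5, -350, 160], [0, 0, -35]],
    [5, [-5, -390, 160], [0, 0, -38]],
    [5, [-6, -430, 160], [0, 0, -41]],
    [5, [-6, -460, 160], [0, 0, -41]],
    [5, [-6, -473, 160], [0, 0, -41]],
    [5, [-6, -473, 160], [0, 0, -41]],
    [5, [-6, -473, 160], [0, 0, -41]]
  ]
}}

```text
time_s: 12.4
eef_pos: [470.2, -258.9, 182.4]
ee_rot: [-0.0, 0.208, 0.978, 0.0]
force: [-0.1, 0.4, -1.5]
grip_width: 0.124
grip_force: 87.9
```

Run:
```python
from h import *
im,W=grab("wrist","w4"); s=ctrl.sense();print(s["eef_pos"],s["ee_rot"],s["time_s"],s["grip_width"])
Z=W[...,2]
near=np.hypot(W[...,0]-530,W[...,1]+311)<170
for a,b in((32,43),(4,12)):
    m=(Z>a)&(Z<b)&near; p=W[m]; print(a,m.sum(),np.median(p[:,2]),cv2.minAreaRect(p[:,:2].astype(np.float32)))
```

```text
[ 470.31741525 -258.67315175  182.43364786] [-1.34277753e-04  2.07795503e-01  9.78172255e-01  2.24150902e-04] 12.45 0.1149757653140308
32 4333 37.38100842113022 ((563.1995239257812, -325.805419921875), (184.69566345214844, 116.15485382080078), 65.9090576171875)
4 9040 7.406016102294842 ((498.42901611328125, -296.772705078125), (185.0244903564453, 123.28712463378906), 65.96587371826172)
```

View pics/w4.png

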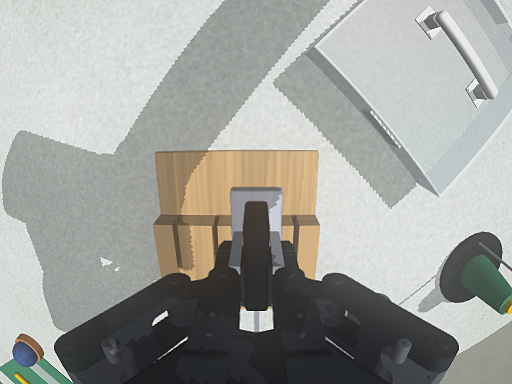

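Block ribs are at row ~217 and the slots at columns 178, 215 and 297. The held gauge's foot back edge is at (256,188), and the lid lies clear on the right. Measuring the slots and the gauge in the hand.

```bash
cat > meas.py <<'E'
from h import *
def measure(name,c=(529.0,-310.5),ang=-24.1):
    im,W=grab("wrist",name); s=ctrl.sense(); t=np.array(s["eef_pos"])
    w,a,b,_=s["ee_rot"]; yaw=np.degrees(np.arctan2(b*b-a*a,2*a*b))-90
    print("tcp",np.round(t,1),"yaw",round(yaw,2),"t",s["time_s"],"w",round(s["grip_width"],3))
    def fr(o,d): th=np.radians(d); R=np.array([[np.cos(th),np.sin(th)],[-np.sin(th),np.cos(th)]]); return (W[...,:2]-o)@R.T
    Z=W[...,2]; B=fr(c,ang); G=fr(t[:2],yaw)
    # block edges
    m=(Z>32)&(Z<43)&(np.abs(B[...,0])<110)&(np.abs(B[...,1])<105); p=W[m]
    r=cv2.minAreaRect(p[:,:2].astype(np.float32)); print("ribs",np.round(r[0],1),np.round(r[1],1),round(r[2],2))
    for k,y in enumerate((-66,-22,22,66)):
        L=[]
        for x0 in range(-15,70,6):
            m=(Z<33)&(Z>0)&(B[...,0]>x0)&(B[...,0]<x0+6)&(np.abs(B[...,1]-y)<12)
            if m.sum()>2: q=B[...,1][m]; L.append((x0+3,round((q.min()+q.max())/2-y,1)))
        print("slot",k+1,L)
    # gauge in hand
    zf=t[2]+26.0
    m=(np.abs(Z-zf)<5)&(np.abs(G[...,0])<40)&(np.abs(G[...,1])<12)
    if m.sum()>20: q=G[m]; print("fin top",np.round(np.percentile(q,[1,50,99],axis=0),1).tolist(),"z-tcp",np.round(np.percentile(Z[m]-t[2],[5,50,95]),1))
    m=(np.abs(Z-(t[2]-6))<5)&(np.abs(G[...,0])<45)&(np.abs(G[...,1])<20)
    if m.sum()>20: q=G[m]; print("foot",np.round(np.percentile(q,[1,50,99],axis=0),1).tolist(),"z-tcp",round(np.median(Z[m]-t[2]),1))
    return W,B,G
E
python3 -c "
from meas import *
measure('w5')"
```

```text
tcp [ 470.4 -258.7  182.5] yaw -23.97 t 12.5 w 0.121
ribs [ 563.4 -325.5] [184.8 116.3] 65.9
slot 1 [(-12, np.float64(-2.2)), (-6, np.float64(-3.1)), (0, np.float64(-3.1)), (6, np.float64(-3.3)), (12, np.float64(-2.9)), (18, np.float64(-3.1)), (24, np.float64(-3.0)), (30, np.float64(-2.9)), (36, np.float64(-1.0))]
slot 2 [(-12, np.float64(-1.1)), (-6, np.float64(-1.8)), (0, np.float64(-2.5)), (6, np.float64(-2.8)), (12, np.float64(-2.4)), (18, np.float64(-2.6)), (24, np.float64(-2.8)), (30, np.float64(-2.9))]
slot 3 []
slot 4 [(-12, np.float64(1.3)), (-6, np.float64(2.1)), (0, np.float64(2.3)), (6, np.float64(2.5)), (12, np.float64(2.7)), (18, np.float64(2.9))]
fin top [[-25.2, -10.8], [-8.7, -0.0], [23.1, 10.8]] z-tcp [23.3 25.1 28.3]
foot [[-30.5, -13.6], [-23.5, 0.0], [-4.6, 13.5]] z-tcp -6.8
```

Request:
{"op": "apply_moves", "data": {
  "targets": [
    [5, [9, -5, -40], [0, 0, 0]],
    [5, [18, -9.3, -80], [0, 0, 0]],
    [5, [18, -9.3, -110], [0, 0, 0]],
    [5, [18, -9.3, -125], [0, 0, 0]],
    [5, [18, -9.3, -128], [0, 0, 0]],
    [5, [18, -9.3, -128], [0, 0, 0]],
    [5, [18, -9.3, -128], [0, 0, 0]]
  ]
}}

```text
time_s: 13.2
eef_pos: [488.8, -269.4, 55.6]
ee_rot: [0.001, 0.208, 0.978, -0.001]
force: [0.0, -0.0, -1.2]
grip_width: 0.123
grip_force: 87.9
```

```bash
cat > tgt.py <<'E'
import sys; from h import *
def where(k,back=31.5):
    c=np.array([529.1,-310.4]);th=np.radians(-24.1);u=np.array([np.cos(th),np.sin(th)]);v=np.array([-u[1],u[0]])
    P=[]
    for _ in range(3):
        s=ctrl.sense(); P.append(s["eef_pos"])
    t=np.mean(P,0); _,a,b,_=s["ee_rot"]; yaw=np.degrees(np.arctan2(b*b-a*a,2*a*b))-90
    h=c-20*u+(-66+44*(k-1))*v-back*u
    d=h-t[:2]; print("tcp",np.round(t,1),"yaw",round(yaw,2),"need dxy",np.round(d,1),"along",round(d@u,1),"lat",round(d@v,1),"w",round(s["grip_width"],3),"F",np.round(s["force"],1),s["time_s"])
if __name__=="__main__": where(int(sys.argv[1]))
E
python3 tgt.py 3; python3 -c "
from meas import *
measure('w6')
im,W=grab('side','s6');im2,W=grab('scene','sc6')
a=cv2.resize(im[240:370,235:375],(400,372),interpolation=cv2.INTER_CUBIC);b=cv2.resize(im2[160:290,70:210],(400,372),interpolation=cv2.INTER_CUBIC)
cv2.imwrite('pics/m6.png',np.hstack([a,b]))"
```

```text
tcp [ 488.8 -269.4   55.6] yaw -24.03 need dxy [2.2 0.1] along 2.0 lat 1.0 w 0.123 F [ 0.  -0.  -1.2] 13.2
tcp [ 488.8 -269.5   55.6] yaw -24.03 t 13.25 w 0.122
ribs [ 521.9 -307.6] [186.3 148.6] 71.76
slot 1 [(-12, np.float64(-2.5)), (-6, np.float64(-3.0)), (0, np.float64(-3.0)), (6, np.float64(-3.0))]
slot 2 [(-12, np.float64(-1.3)), (-6, np.float64(-2.0)), (0, np.float64(-3.2))]
slot 3 [(24, np.float64(3.0)), (30, np.float64(3.0)), (36, np.float64(2.3)), (42, np.float64(2.4)), (48, np.float64(2.1)), (54, np.float64(2.1)), (60, np.float64(2.2))]
slot 4 [(-12, np.float64(1.8)), (-6, np.float64(2.3)), (0, np.float64(2.9))]
fin top [[-25.3, -10.6], [-8.9, 0.1], [23.1, 11.0]] z-tcp [23.3 25.2 28.2]
foot [[-30.5, -13.4], [-23.5, 0.2], [-4.6, 13.6]] z-tcp -6.9
```

View pics/m6.png

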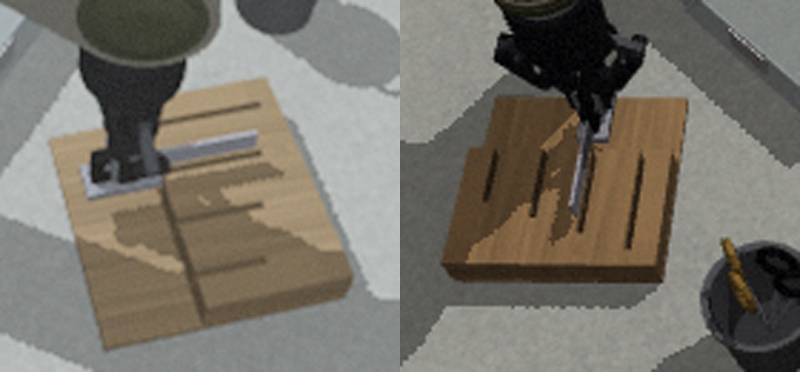

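Left half (side view) shows the blade just above slot 3; right half (scene) shows the same. A lateral correction of 1 mm, then lowering.

Request:
{"op": "apply_moves", "data": {
  "targets": [
    [5, [0.4, 0.9, -3], [0, 0, 0]],
    [5, [0.4, 0.9, -6], [0, 0, 0]],
    [5, [0.4, 0.9, -9], [0, 0, 0]],
    [5, [0.4, 0.9, -12], [0, 0, 0]],
    [5, [0.4, 0.9, -15], [0, 0, 0]],
    [5, [0.4, 0.9, -18], [0, 0, 0]],
    [5, [0.4, 0.9, -20], [0, 0, 0]],
    [5, [0.4, 0.9, -20], [0, 0, 0]]
  ]
}}

```text
time_s: 14.15
eef_pos: [488.5, -268.4, 34.0]
ee_rot: [-0.0, 0.208, 0.978, 0.0]
force: [0.1, -0.6, -1.7]
grip_width: 0.122
grip_force: 87.9
```

```bash
python3 tgt.py 3
```

```text
tcp [ 488.5 -268.4   34. ] yaw -24.06 need dxy [ 2.6 -0.9] along 2.7 lat 0.2 w 0.122 F [ 0.1 -0.6 -1.7] 14.15
```

Request:
{"op": "apply_moves", "data": {
  "targets": [
    [5, [0, 0, -4], [0, 0, 0]],
    [5, [0, 0, -8], [0, 0, 0]],
    [5, [0, 0, -10], [0, 0, 0]],
    [5, [0, 0, -11], [0, 0, 0]],
    [5, [1.2, -0.5, -11], [0, 0, 0]],
    [5, [2.4, -1, -11], [0, 0, 0]],
    [5, [2.4, -1, -11], [0, 0, 0]],
    [5, [2.4, -1, -11], [0, 0, 0]]
  ]
}}

```text
time_s: 14.95
eef_pos: [491.1, -269.5, 23.4]
ee_rot: [0.0, 0.208, 0.978, -0.0]
force: [0.3, -0.3, -1.5]
grip_width: 0.123
grip_force: 87.9
```

```bash
python3 tgt.py 3
```

```text
tcp [ 491.1 -269.5   23.4] yaw -24.06 need dxy [-0.   0.2] along -0.1 lat 0.2 w 0.123 F [ 0.3 -0.3 -1.5] 14.95
```

Request:
{"op": "apply_moves", "data": {
  "targets": [
    [5, [0, 0, -0.7], [0, 0, 0]],
    [5, [0, 0, -1.2], [0, 0, 0]],
    [5, [0, 0, -1.2], [0, 0, 0]],
    [14, [0, 0, -1.2], [0, 0, 0]],
    [20, [0, 0, -1.2], [0, 0, 0]],
    [28, [0, 0, -0.5], [0, 0, 0]],
    [28, [0, 0, 5], [0, 0, 0]],
    [28, [0, 0, 20], [0, 0, 0]],
    [28, [0, 0, 50], [0, 0, 0]],
    [28, [-10, 0, 95], [0, 0, 0]],
    [28, [-20, 0, 140], [0, 0, 0]],
    [28, [-25, 0, 165], [0, 0, 0]],
    [28, [-25, 0, 165], [0, 0, 0]]
  ]
}}

```text
time_s: 16.25
eef_pos: [466.7, -270.4, 192.6]
ee_rot: [0.003, 0.209, 0.978, -0.002]
force: [0.2, 0.2, 0.7]
grip_width: 0.327
grip_force: 0.0
```

```bash
cat > chk.py <<'E'
from seg import *
import sys
# gauge fins in block frame; expected x -20-31.5=-51.5, y slot
def chk(name,v="wrist"):
    im,W=grab(v,name); Z=W[...,2]
    c=np.array([529.1,-310.4]);th=np.radians(-24.1);R=np.array([[np.cos(th),np.sin(th)],[-np.sin(th),np.cos(th)]])
    B=(W[...,:2]-c)@R.T
    for k,y in enumerate((-66,-22,22,66)):
        m=(Z>43)&(Z<54)&(np.abs(B[...,0]+51)<45)&(np.abs(B[...,1]-y)<18)
        if m.sum()>40:
            r=cv2.minAreaRect(B[m].astype(np.float32)); print("slot",k+1,"fin from slot mouth",round(r[0][0]+20,1),round(r[0][1]-y,1),np.round(r[1],1),round(r[2],1),"z",round(np.median(Z[m]),1))
if __name__=="__main__": chk(sys.argv[1])
E
python3 chk.py w7; python3 -c "
from h import *
s=ctrl.sense();print(s['eef_pos'],s['time_s'],s['force'])"
```

```text
slot 3 fin from slot mouth -32.2 -0.5 [50.  11.5] 0.3 z 47.0
[ 466.31571724 -269.85784602  190.06982551] 16.3 [-0.05625047  0.18183217 -0.44684957]
```

Gauge 80 is home. On to gauge 50.

Request:
{"op": "apply_moves", "data": {
  "targets": [
    [28, [0, 45, 10], [0, 0, 5]],
    [28, [0, 90, 10], [0, 0, 10]],
    [28, [0, 135, 10], [0, 0, 15]],
    [28, [0, 180, 10], [0, 0, 20]],
    [28, [0, 225, 10], [0, 0, 25]],
    [28, [0, 270, 10], [0, 0, 30]],
    [28, [0, 315, 10], [0, 0, 35]],
    [28, [0, 360, 10], [0, 0, 40]],
    [28, [0, 405, 10], [0, 0, 45]],
    [28, [0, 450, 10], [0, 0, 49]],
    [28, [0, 495, 10], [0, 0, 49]],
    [28, [-2, 523, 10], [0, 0, 49]],
    [28, [-2, 523, 10], [0, 0, 49]],
    [28, [-2, 523, 10], [0, 0, 49]],
    [28, [-2, 523, 10], [0, 0, 49]]
  ]
}}

```text
time_s: 17.8
eef_pos: [464.0, 252.7, 197.6]
ee_rot: [-0.001, -0.215, 0.977, -0.0]
force: [0.7, -0.2, -0.2]
grip_width: 0.326
grip_force: 0.0
```

```bash
cat > tray.py <<'E'
from seg import *
import sys
im,W=grab("wrist",sys.argv[1]); s=ctrl.sense(); _,a,b,_=s["ee_rot"]
print(np.round(s["eef_pos"],1),"yaw",round(np.degrees(np.arctan2(b*b-a*a,2*a*b))-90,1),s["time_s"]); fins(W,R=150)
E
python3 tray.py w8
```

```text
[464.1 252.6 197.9] yaw 24.9 17.85
[464.4 252.9] [49.3 12.4] 24.6 z 47.2 px [250, 150, 13, 48, 554]
[450.  286.9] [49.4 12.8] 22.7 z 47.1 px [285, 151, 15, 48, 576]
[412.5 359.2] [49.4 13.2] 18.0 z 47.1 px [356, 150, 21, 46, 541]
[424.7 323.2] [26.1 25.2] 20.7 z 51.3 px [321, 156, 26, 27, 519]
```

Request:
{"op": "apply_moves", "data": {
  "targets": [
    [23, [0, 0, -50], [0, 0, 0]],
    [23, [0, 0, -95], [0, 0, 0]],
    [23, [0, 0, -130], [0, 0, 0]],
    [23, [0, 0, -155], [0, 0, 0]],
    [23, [0, 0, -168], [0, 0, 0]],
    [23, [0, 0, -174], [0, 0, 0]],
    [23, [0, 0, -176], [0, 0, 0]],
    [23, [0, 0, -176], [0, 0, 0]],
    [5, [0, 0, -176], [0, 0, 0]],
    [5, [0, 0, -176], [0, 0, 0]],
    [5, [0, 0, -176], [0, 0, 0]],
    [5, [0, 0, -176], [0, 0, 0]],
    [5, [0, 0, -176], [0, 0, 0]],
    [5, [0, 0, -170], [0, 0, 0]],
    [5, [0, 0, -140], [0, 0, 0]],
    [5, [0, 0, -100], [0, 0, 0]],
    [5, [0, 0, -60], [0, 0, 0]],
    [5, [0, 0, -20], [0, 0, 0]],
    [5, [0, 0, -15], [0, 0, 0]]
  ]
}}

```text
time_s: 19.75
eef_pos: [465.6, 254.1, 188.4]
ee_rot: [0.004, -0.216, 0.976, 0.0]
force: [1.2, 0.3, -1.2]
grip_width: 0.125
grip_force: 87.9
```

Request:
{"op": "apply_moves", "data": {
  "targets": [
    [5, [0, -30, 0], [0, 0, -3]],
    [5, [-1, -70, 0], [0, 0, -7]],
    [5, [-2, -115, 0], [0, 0, -11]],
    [5, [-2, -160, 0], [0, 0, -15]],
    [5, [-3, -205, 0], [0, 0, -19]],
    [5, [-4, -250, 0], [0, 0, -23]],
    [5, [-5, -295, 0], [0, 0, -27]],
    [5, [-6, -340, 0], [0, 0, -31]],
    [5, [-7, -385, 0], [0, 0, -35]],
    [5, [-8, -430, 0], [0, 0, -39]],
    [5, [-9, -475, 0], [0, 0, -43]],
    [5, [-10, -520, 0], [0, 0, -46]],
    [5, [-11, -560, 0], [0, 0, -49]],
    [5, [-11, -590, 0], [0, 0, -49]],
    [5, [-11, -602, -20], [0, 0, -49]],
    [5, [-11, -602, -60], [0, 0, -49]],
    [5, [-11, -602, -100], [0, 0, -49]],
    [5, [-11, -602, -125], [0, 0, -49]],
    [5, [-11, -602, -130], [0, 0, -49]],
    [5, [-11, -602, -130], [0, 0, -49]]
  ]
}}

```text
time_s: 21.75
eef_pos: [452.9, -348.2, 53.0]
ee_rot: [-0.0, 0.208, 0.978, 0.0]
force: [-0.4, 0.0, -1.7]
grip_width: 0.123
grip_force: 88.0
```

```bash
python3 tgt.py 1; python3 -c "
from meas import *
measure('w9')"
```

```text
tcp [ 452.9 -348.2   53. ] yaw -24.06 need dxy [ 2.2 -1.4] along 2.6 lat -0.3 w 0.123 F [-0.4  0.  -1.7] 21.75
tcp [ 453.3 -348.8   54.2] yaw -24.06 t 21.8 w 0.117
ribs [ 524.4 -301.1] [172.9 152.9] 65.53
slot 1 [(24, np.float64(-2.7)), (30, np.float64(0.1)), (36, np.float64(0.1))]
slot 2 [(-12, np.float64(1.4)), (-6, np.float64(2.3))]
slot 3 [(-12, np.float64(2.3))]
slot 4 [(-12, np.float64(3.4)), (-6, np.float64(2.9)), (0, np.float64(3.2)), (6, np.float64(3.1)), (12, np.float64(3.3)), (18, np.float64(3.2)), (24, np.float64(3.4)), (30, np.float64(3.0))]
fin top [[-25.6, -10.6], [-9.0, 0.3], [22.3, 11.0]] z-tcp [21.6 22.7 28.4]
foot [[-31.2, -13.2], [-23.6, 0.3], [-4.2, 13.9]] z-tcp -9.3
```

Request:
{"op": "apply_moves", "data": {
  "targets": [
    [5, [0, 0, -3], [0, 0, 0]],
    [5, [0, 0, -6], [0, 0, 0]],
    [5, [0, 0, -9], [0, 0, 0]],
    [5, [0, 0, -12], [0, 0, 0]],
    [5, [0, 0, -15], [0, 0, 0]],
    [5, [0, 0, -18], [0, 0, 0]],
    [5, [0, 0, -18], [0, 0, 0]]
  ]
}}

```text
time_s: 22.5
eef_pos: [452.9, -348.3, 34.8]
ee_rot: [-0.0, 0.208, 0.978, 0.0]
force: [0.2, -0.5, -1.6]
grip_width: 0.118
grip_force: 88.0
```

```bash
python3 tgt.py 1
```

```text
tcp [ 452.9 -348.3   34.8] yaw -24.06 need dxy [ 2.3 -1.3] along 2.6 lat -0.3 w 0.118 F [ 0.2 -0.5 -1.6] 22.5
```

Request:
{"op": "apply_moves", "data": {
  "targets": [
    [5, [0, 0, -3], [0, 0, 0]],
    [5, [0, 0, -6], [0, 0, 0]],
    [5, [1, -0.4, -8], [0, 0, 0]],
    [5, [2, -0.9, -8.5], [0, 0, 0]],
    [5, [2.9, -1.3, -9], [0, 0, 0]],
    [5, [2.9, -1.3, -9.5], [0, 0, 0]],
    [5, [2.9, -1.3, -9.5], [0, 0, 0]]
  ]
}}

```text
time_s: 23.2
eef_pos: [456.0, -349.8, 25.8]
ee_rot: [0.0, 0.208, 0.978, -0.0]
force: [0.0, -0.6, -1.2]
grip_width: 0.12
grip_force: 88.0
```

```bash
python3 tgt.py 1
```

```text
tcp [ 456.  -349.8   25.8] yaw -24.06 need dxy [-0.8  0.1] along -0.8 lat -0.2 w 0.12 F [ 0.  -0.6 -1.2] 23.2
```

Request:
{"op": "apply_moves", "data": {
  "targets": [
    [5, [0, 0, -0.6], [0, 0, 0]],
    [5, [0, 0, -1.2], [0, 0, 0]],
    [5, [0, 0, -1.6], [0, 0, 0]],
    [5, [0, 0, -1.6], [0, 0, 0]],
    [14, [0, 0, -1.6], [0, 0, 0]],
    [20, [0, 0, -1.6], [0, 0, 0]],
    [28, [0, 0, 0], [0, 0, 0]],
    [28, [0, 0, 6], [0, 0, 0]],
    [28, [0, 0, 20], [0, 0, 0]],
    [28, [0, 0, 50], [0, 0, 0]],
    [28, [0, 10, 95], [0, 0, 0]],
    [28, [0, 30, 140], [0, 0, 0]],
    [28, [0, 60, 165], [0, 0, 0]],
    [28, [0, 60, 165], [0, 0, 0]],
    [28, [0, 60, 165], [0, 0, 0]]
  ]
}}

```text
time_s: 24.7
eef_pos: [456.0, -289.7, 191.7]
ee_rot: [0.001, 0.208, 0.978, -0.001]
force: [0.2, 0.0, -0.9]
grip_width: 0.325
grip_force: 0.0
```

```bash
python3 chk.py w10; python3 -c "
from h import *
s=ctrl.sense();print(s['eef_pos'],s['time_s'],s['force'])"
```

```text
slot 1 fin from slot mouth -31.3 0.2 [48.7 12.7] 0.3 z 47.2
slot 3 fin from slot mouth -32.1 -0.6 [12.3 49.7] 89.8 z 47.1
[ 455.71028646 -289.94800496  190.60434217] 24.75 [ 0.48724171 -0.64615479 -0.49717215]
```

Request:
{"op": "apply_moves", "data": {
  "targets": [
    [28, [0, 45, 8], [0, 0, 5]],
    [28, [0, 90, 8], [0, 0, 10]],
    [28, [0, 135, 8], [0, 0, 15]],
    [28, [0, 180, 8], [0, 0, 20]],
    [28, [0, 225, 8], [0, 0, 25]],
    [28, [0, 270, 8], [0, 0, 30]],
    [28, [0, 315, 8], [0, 0, 35]],
    [28, [0, 360, 8], [0, 0, 40]],
    [28, [0, 405, 8], [0, 0, 44]],
    [28, [0, 450, 8], [0, 0, 47]],
    [28, [-2, 495, 8], [0, 0, 47]],
    [28, [-4, 540, 8], [0, 0, 47]],
    [28, [-6, 570, 8], [0, 0, 47]],
    [28, [-6, 577, 8], [0, 0, 47]],
    [28, [-6, 577, 8], [0, 0, 47]],
    [28, [-6, 577, 8], [0, 0, 47]]
  ]
}}

```text
time_s: 26.35
eef_pos: [450.3, 285.9, 198.2]
ee_rot: [-0.001, -0.198, 0.98, -0.0]
force: [0.2, 0.5, -0.6]
grip_width: 0.33
grip_force: 0.0
```

```bash
python3 tray.py w11
```

```text
[450.3 285.9 198.4] yaw 22.8 26.4
[412.1 359.2] [49.1 12.4] 18.2 z 47.2 px [326, 144, 18, 47, 558]
[449.8 286.8] [48.5 12.3] 23.1 z 47.1 px [251, 150, 13, 47, 563]
[424.5 323.6] [25.9 25.5] 86.2 z 51.4 px [287, 153, 27, 27, 540]
```

Request:
{"op": "apply_moves", "data": {
  "targets": [
    [23, [-0.4, 0.9, -50], [0, 0, 0]],
    [23, [-0.4, 0.9, -95], [0, 0, 0]],
    [23, [-0.4, 0.9, -130], [0, 0, 0]],
    [23, [-0.4, 0.9, -155], [0, 0, 0]],
    [23, [-0.4, 0.9, -168], [0, 0, 0]],
    [23, [-0.4, 0.9, -174], [0, 0, 0]],
    [23, [-0.4, 0.9, -176], [0, 0, 0]],
    [23, [-0.4, 0.9, -176], [0, 0, 0]],
    [5, [-0.4, 0.9, -176], [0, 0, 0]],
    [5, [-0.4, 0.9, -176], [0, 0, 0]],
    [5, [-0.4, 0.9, -176], [0, 0, 0]],
    [5, [-0.4, 0.9, -176], [0, 0, 0]],
    [5, [-0.4, 0.9, -176], [0, 0, 0]],
    [5, [-0.4, 0.9, -170], [0, 0, 0]],
    [5, [-0.4, 0.9, -140], [0, 0, 0]],
    [5, [-0.4, 0.9, -100], [0, 0, 0]],
    [5, [-0.4, 0.9, -60], [0, 0, 0]],
    [5, [-0.4, 0.9, -20], [0, 0, 0]],
    [5, [-0.4, 0.9, -15], [0, 0, 0]]
  ]
}}

```text
time_s: 28.3
eef_pos: [451.1, 288.9, 189.0]
ee_rot: [0.004, -0.199, 0.98, 0.001]
force: [-0.6, 0.6, -1.8]
grip_width: 0.117
grip_force: 88.0
```

Request:
{"op": "apply_moves", "data": {
  "targets": [
    [5, [3, -30, 0], [0, 0, -3]],
    [5, [8, -70, 0], [0, 0, -7]],
    [5, [13, -115, 0], [0, 0, -11]],
    [5, [18, -160, 0], [0, 0, -15]],
    [5, [23, -205, 0], [0, 0, -20]],
    [5, [28, -250, 0], [0, 0, -25]],
    [5, [33, -295, 0], [0, 0, -30]],
    [5, [38, -340, 0], [0, 0, -35]],
    [5, [43, -385, 0], [0, 0, -39]],
    [5, [48, -430, 0], [0, 0, -43]],
    [5, [53, -475, 0], [0, 0, -47]],
    [5, [56, -505, 0], [0, 0, -47]],
    [5, [57, -515.4, -10], [0, 0, -47]],
    [5, [57, -515.4, -50], [0, 0, -47]],
    [5, [57, -515.4, -90], [0, 0, -47]],
    [5, [57, -515.4, -120], [0, 0, -47]],
    [5, [57, -515.4, -130], [0, 0, -47]],
    [5, [57, -515.4, -130], [0, 0, -47]],
    [5, [57, -515.4, -130], [0, 0, -47]]
  ]
}}

```text
time_s: 30.2
eef_pos: [507.2, -227.3, 55.0]
ee_rot: [0.001, 0.208, 0.978, -0.0]
force: [0.0, -0.2, -0.9]
grip_width: 0.118
grip_force: 88.1
```

```bash
python3 tgt.py 4; python3 -c "
from meas import *
measure('w12')" | egrep "tcp|foot|fin|slot 4"
```

```text
tcp [ 507.2 -227.3   55. ] yaw -24.03 need dxy [ 1.9 -1.8] along 2.4 lat -0.9 w 0.118 F [ 0.  -0.2 -0.9] 30.2
tcp [ 507.3 -227.5   55.4] yaw -24.04 t 30.25 w 0.121
slot 4 [(18, np.float64(-2.7)), (24, np.float64(-2.8)), (30, np.float64(-2.1)), (36, np.float64(-2.1)), (42, np.float64(-2.0)), (48, np.float64(-2.0)), (54, np.float64(-2.0)), (60, np.float64(-2.1))]
fin top [[-25.7, -10.7], [-8.9, 0.2], [22.5, 10.9]] z-tcp [21.9 23.1 28.6]
foot [[-31.0, -13.5], [-23.4, 0.2], [-3.7, 13.7]] z-tcp -9.0
```

Request:
{"op": "apply_moves", "data": {
  "targets": [
    [5, [-0.3, -0.7, -3], [0, 0, 0]],
    [5, [-0.3, -0.7, -6], [0, 0, 0]],
    [5, [-0.3, -0.7, -9], [0, 0, 0]],
    [5, [-0.3, -0.7, -12], [0, 0, 0]],
    [5, [-0.3, -0.7, -15], [0, 0, 0]],
    [5, [-0.3, -0.7, -18], [0, 0, 0]],
    [5, [-0.3, -0.7, -20], [0, 0, 0]],
    [5, [-0.3, -0.7, -20], [0, 0, 0]]
  ]
}}

```text
time_s: 31.05
eef_pos: [506.1, -227.9, 33.5]
ee_rot: [-0.0, 0.208, 0.978, 0.0]
force: [-0.2, -0.2, -0.6]
grip_width: 0.121
grip_force: 88.1
```

```bash
python3 tgt.py 4
```

```text
tcp [ 506.1 -227.9   33.5] yaw -24.06 need dxy [ 2.9 -1.3] along 3.2 lat 0.1 w 0.121 F [-0.2 -0.2 -0.6] 31.05
```

Request:
{"op": "apply_moves", "data": {
  "targets": [
    [5, [0, 0, -3], [0, 0, 0]],
    [5, [0, 0, -6], [0, 0, 0]],
    [5, [1, -0.4, -7.5], [0, 0, 0]],
    [5, [2, -0.9, -8], [0, 0, 0]],
    [5, [2.9, -1.3, -8.5], [0, 0, 0]],
    [5, [2.9, -1.3, -9], [0, 0, 0]],
    [5, [2.9, -1.3, -9.5], [0, 0, 0]],
    [5, [2.9, -1.3, -9.5], [0, 0, 0]]
  ]
}}

```text
time_s: 31.85
eef_pos: [509.1, -229.2, 24.3]
ee_rot: [-0.0, 0.208, 0.978, 0.0]
force: [0.3, 0.5, -1.8]
grip_width: 0.122
grip_force: 88.1
```

```bash
python3 tgt.py 4
```

```text
tcp [ 509.1 -229.2   24.3] yaw -24.06 need dxy [-0.1  0.1] along -0.1 lat 0.1 w 0.122 F [ 0.3  0.5 -1.8] 31.85
```

Request:
{"op": "apply_moves", "data": {
  "targets": [
    [5, [0, 0, -0.6], [0, 0, 0]],
    [5, [0, 0, -1], [0, 0, 0]],
    [5, [0, 0, -1], [0, 0, 0]],
    [14, [0, 0, -1], [0, 0, 0]],
    [20, [0, 0, -1], [0, 0, 0]],
    [28, [0, 0, 0], [0, 0, 0]],
    [28, [0, 0, 6], [0, 0, 0]],
    [28, [0, 0, 20], [0, 0, 0]],
    [28, [0, 0, 50], [0, 0, 0]],
    [28, [-10, -10, 95], [0, 0, 0]],
    [28, [-30, -30, 140], [0, 0, 0]],
    [28, [-50, -50, 165], [0, 0, 0]],
    [28, [-50, -50, 165], [0, 0, 0]],
    [28, [-50, -50, 165], [0, 0, 0]]
  ]
}}

```text
time_s: 33.25
eef_pos: [459.0, -279.5, 190.4]
ee_rot: [0.001, 0.209, 0.978, -0.0]
force: [-0.3, 0.1, -0.1]
grip_width: 0.329
grip_force: 0.0
```

```bash
python3 chk.py w13; python3 -c "
from h import *
s=ctrl.sense();print(s['eef_pos'],s['time_s'],s['force'])"
```

```text
slot 1 fin from slot mouth -31.4 0.4 [11.8 49.1] 89.9 z 47.2
slot 3 fin from slot mouth -32.8 -0.5 [12.1 48.8] 89.6 z 47.2
slot 4 fin from slot mouth -32.0 -0.3 [49.4 11.6] 0.3 z 47.2
[ 459.07180896 -278.83046854  189.34067025] 33.3 [-0.34451715  0.0507064  -0.1554436 ]
```

Three home. Gauge 65 next, at about (412,359), 18°.

Request:
{"op": "apply_moves", "data": {
  "targets": [
    [28, [0, 45, 8], [0, 0, 5]],
    [28, [0, 90, 8], [0, 0, 10]],
    [28, [0, 135, 8], [0, 0, 15]],
    [28, [0, 180, 8], [0, 0, 20]],
    [28, [0, 225, 8], [0, 0, 25]],
    [28, [0, 270, 8], [0, 0, 30]],
    [28, [0, 315, 8], [0, 0, 35]],
    [28, [0, 360, 8], [0, 0, 40]],
    [28, [0, 405, 8], [0, 0, 42]],
    [28, [0, 450, 8], [0, 0, 42]],
    [28, [-10, 495, 8], [0, 0, 42]],
    [28, [-20, 540, 8], [0, 0, 42]],
    [28, [-30, 580, 8], [0, 0, 42]],
    [28, [-40, 615, 8], [0, 0, 42]],
    [28, [-47, 638, 8], [0, 0, 42]],
    [28, [-47, 638, 8], [0, 0, 42]],
    [28, [-47, 638, 8], [0, 0, 42]],
    [28, [-47, 638, 8], [0, 0, 42]]
  ]
}}

```text
time_s: 35.1
eef_pos: [412.1, 358.2, 196.8]
ee_rot: [-0.001, -0.156, 0.988, -0.0]
force: [0.7, -0.7, 0.1]
grip_width: 0.331
grip_force: 0.0
```

```bash
python3 tray.py w14
```

```text
[412.3 358.  197. ] yaw 17.9 35.15
[412.2 359.1] [49.1 12.6] 18.1 z 47.2 px [251, 150, 13, 48, 539]
[424.3 323.8] [24.9 24.7] 80.5 z 51.3 px [208, 163, 26, 26, 502]
```

Request:
{"op": "apply_moves", "data": {
  "targets": [
    [17, [-0.5, 2.4, -50], [0, 0, 0]],
    [17, [-0.5, 2.4, -95], [0, 0, 0]],
    [17, [-0.5, 2.4, -120], [0, 0, 0]],
    [17, [-0.5, 2.4, -130], [0, 0, 0]],
    [17, [-0.5, 2.4, -130], [0, 0, 0]],
    [17, [-0.5, 2.4, -135], [0, 0, 0]],
    [17, [-0.5, 2.4, -142], [0, 0, 0]],
    [17, [-0.5, 2.4, -150], [0, 0, 0]]
  ]
}}

```text
time_s: 35.95
eef_pos: [412.1, 361.4, 47.7]
ee_rot: [0.001, -0.156, 0.988, 0.0]
force: [-0.4, 0.4, -0.4]
grip_width: 0.199
grip_force: 0.0
```

```bash
python3 tray.py w15
```

```text
[411.3 360.9  46.1] yaw 17.9 36.0
[411.9 359.6] [50.5 12.1] 18.0 z 47.2 px [242, 198, 23, 84, 1773]
[424.2 323.5] [25.7 25.8] 61.0 z 51.3 px [161, 221, 47, 48, 1750]
```

Request:
{"op": "apply_moves", "data": {
  "targets": [
    [17, [0, 0, -5], [0, 0, 0]],
    [17, [0, 0, -10], [0, 0, 0]],
    [17, [0, 0, -15], [0, 0, 0]],
    [17, [0, 0, -20], [0, 0, 0]],
    [17, [0, 0, -24], [0, 0, 0]],
    [17, [0, 0, -24], [0, 0, 0]],
    [5, [0.4, -1.2, -24], [0, 0, 0]],
    [5, [0.4, -1.2, -24], [0, 0, 0]],
    [5, [0.4, -1.2, -24], [0, 0, 0]],
    [5, [0.4, -1.2, -24], [0, 0, 0]],
    [5, [0.4, -1.2, -24], [0, 0, 0]],
    [5, [0.4, -1.2, -18], [0, 0, 0]],
    [5, [0.4, -1.2, 10], [0, 0, 0]],
    [5, [0.4, -1.2, 50], [0, 0, 0]],
    [5, [0.4, -1.2, 90], [0, 0, 0]],
    [5, [0.4, -1.2, 130], [0, 0, 0]],
    [5, [0.4, -1.2, 138], [0, 0, 0]],
    [5, [0.4, -1.2, 138], [0, 0, 0]]
  ]
}}

```text
time_s: 37.8
eef_pos: [412.3, 360.2, 186.6]
ee_rot: [0.001, -0.156, 0.988, 0.0]
force: [0.3, 0.2, -2.7]
grip_width: 0.123
grip_force: 89.1
```

Request:
{"op": "apply_moves", "data": {
  "targets": [
    [5, [3, -30, 0], [0, 0, -3]],
    [5, [7, -75, 0], [0, 0, -6]],
    [5, [11, -120, 0], [0, 0, -9]],
    [5, [15, -165, 0], [0, 0, -12]],
    [5, [19, -210, 0], [0, 0, -15]],
    [5, [23, -255, 0], [0, 0, -18]],
    [5, [27, -300, 0], [0, 0, -21]],
    [5, [31, -345, 0], [0, 0, -24]],
    [5, [35, -390, 0], [0, 0, -27]],
    [5, [39, -435, 0], [0, 0, -30]],
    [5, [43, -480, 0], [0, 0, -33]],
    [5, [47, -525, 0], [0, 0, -36]],
    [5, [51, -570, 0], [0, 0, -39]],
    [5, [55, -615, 0], [0, 0, -42]],
    [5, [58, -650, 0], [0, 0, -42]],
    [5, [58.5, -668.5, 0], [0, 0, -42]],
    [5, [58.5, -668.5, -45], [0, 0, -42]],
    [5, [58.5, -668.5, -90], [0, 0, -42]],
    [5, [58.5, -668.5, -120], [0, 0, -42]],
    [5, [58.5, -668.5, -127], [0, 0, -42]]
  ]
}}

```text
time_s: 39.8
eef_pos: [468.4, -306.5, 53.5]
ee_rot: [-0.004, 0.209, 0.978, 0.003]
force: [0.1, -0.1, -0.9]
grip_width: 0.123
grip_force: 89.1
```

```bash
python3 tgt.py 2; python3 -c "
from meas import *
measure('w16')" | egrep "tcp|foot|fin|slot 2"; python3 tgt.py 2
```

```text
tcp [ 468.4 -306.5   53.5] yaw -24.07 need dxy [ 4.8 -2.9] along 5.5 lat -0.7 w 0.123 F [ 0.1 -0.1 -0.9] 39.8
tcp [ 469.1 -307.2   54.8] yaw -24.06 t 39.85 w 0.121
slot 2 [(12, np.float64(-2.8)), (18, np.float64(-2.8)), (30, np.float64(-1.9)), (36, np.float64(-2.0)), (42, np.float64(-2.0)), (48, np.float64(-2.1))]
fin top [[-25.2, -10.7], [-8.6, 0.2], [22.6, 11.1]] z-tcp [21.6 22.8 28.4]
foot [[-30.9, -13.2], [-23.7, 0.4], [-4.7, 13.9]] z-tcp -9.2
tcp [ 469.1 -307.2   54.8] yaw -24.06 need dxy [ 4.  -2.3] along 4.6 lat -0.4 w 0.121 F [-0.3  1.  -2.3] 39.85
```

Request:
{"op": "apply_moves", "data": {
  "targets": [
    [5, [1.5, -1.1, 0], [0, 0, 0]],
    [5, [1.5, -1.1, 0], [0, 0, 0]],
    [5, [1.5, -1.1, -3], [0, 0, 0]],
    [5, [1.5, -1.1, -5], [0, 0, 0]],
    [5, [1.5, -1.1, -5], [0, 0, 0]]
  ]
}}

```text
time_s: 40.35
eef_pos: [472.0, -309.6, 53.4]
ee_rot: [0.0, 0.208, 0.978, -0.0]
force: [-0.0, 0.2, -1.4]
grip_width: 0.12
grip_force: 89.1
```

```bash
python3 tgt.py 2
```

```text
tcp [ 472.  -309.6   53.4] yaw -24.06 need dxy [1.1 0.2] along 0.9 lat 0.6 w 0.12 F [-0.   0.2 -1.4] 40.35
```

Request:
{"op": "apply_moves", "data": {
  "targets": [
    [5, [-1.1, 1.1, 0], [0, 0, 0]],
    [5, [-1.1, 1.1, -4], [0, 0, 0]],
    [5, [-1.1, 1.1, -7], [0, 0, 0]],
    [5, [-1.1, 1.1, -10], [0, 0, 0]],
    [5, [-1.1, 1.1, -13], [0, 0, 0]],
    [5, [-1.1, 1.1, -16], [0, 0, 0]],
    [5, [-1.1, 1.1, -19], [0, 0, 0]],
    [5, [-1.1, 1.1, -19], [0, 0, 0]]
  ]
}}

```text
time_s: 41.15
eef_pos: [470.8, -308.4, 33.8]
ee_rot: [-0.0, 0.208, 0.978, 0.0]
force: [0.1, 0.2, -0.8]
grip_width: 0.118
grip_force: 89.1
```

```bash
python3 tgt.py 2
```

```text
tcp [ 470.8 -308.4   33.8] yaw -24.06 need dxy [ 2.3 -1.1] along 2.6 lat -0.0 w 0.118 F [ 0.1  0.2 -0.8] 41.15
```

Request:
{"op": "apply_moves", "data": {
  "targets": [
    [5, [0, 0, -3], [0, 0, 0]],
    [5, [0, 0, -6], [0, 0, 0]],
    [5, [1, -0.4, -7.5], [0, 0, 0]],
    [5, [1.8, -0.8, -8], [0, 0, 0]],
    [5, [2.5, -1.1, -8.5], [0, 0, 0]],
    [5, [2.5, -1.1, -9], [0, 0, 0]],
    [5, [2.5, -1.1, -9.6], [0, 0, 0]],
    [5, [2.5, -1.1, -10], [0, 0, 0]],
    [5, [2.5, -1.1, -10], [0, 0, 0]]
  ]
}}

```text
time_s: 42.05
eef_pos: [473.4, -309.7, 24.2]
ee_rot: [-0.0, 0.208, 0.978, 0.0]
force: [-0.9, 0.1, -1.3]
grip_width: 0.119
grip_force: 89.1
```

```bash
python3 tgt.py 2
```

```text
tcp [ 473.4 -309.7   24.2] yaw -24.06 need dxy [-0.3  0.2] along -0.3 lat 0.1 w 0.119 F [-0.9  0.1 -1.3] 42.05
```

Request:
{"op": "apply_moves", "data": {
  "targets": [
    [5, [0, 0, -0.6], [0, 0, 0]],
    [5, [0, 0, -1], [0, 0, 0]],
    [5, [0, 0, -1], [0, 0, 0]],
    [14, [0, 0, -1], [0, 0, 0]],
    [20, [0, 0, -1], [0, 0, 0]],
    [26, [0, 0, 0], [0, 0, 0]],
    [26, [0, 0, 6], [0, 0, 0]],
    [26, [0, 0, 20], [0, 0, 0]],
    [26, [0, 0, 50], [0, 0, 0]],
    [26, [-5, 10, 95], [0, 0, 0]],
    [26, [-10, 20, 140], [0, 0, 0]],
    [26, [-15, 30, 165], [0, 0, 0]],
    [26, [-15, 30, 165], [0, 0, 0]],
    [26, [-15, 30, 165], [0, 0, 0]]
  ]
}}

```text
time_s: 43.45
eef_pos: [458.4, -279.7, 190.1]
ee_rot: [0.001, 0.208, 0.978, -0.0]
force: [0.2, 0.6, 0.1]
grip_width: 0.302
grip_force: 0.0
```

```bash
python3 chk.py w17; python3 -c "
from h import *
s=ctrl.sense();print(s['eef_pos'],s['time_s'],s['force'])
im,W=grab('side','s7');im2,W2=grab('scene','sc7')
for W in (W,W2):
  Z=W[...,2]; m=(Z>72)&(Z<100)&(np.hypot(W[...,0]-430,W[...,1]+15)<80)
  p=W[m].astype(np.float32);print(len(p),cv2.minAreaRect(p[:,:2]) if len(p)>5 else '')
cv2.imwrite('pics/m7.png',np.hstack([im[100:384,60:460],im2[60:344,60:460]]))
"
```

```text
slot 1 fin from slot mouth -31.5 0.4 [48.7 11.8] 0.3 z 47.2
slot 2 fin from slot mouth -31.4 0.1 [50.1 11.6] 1.3 z 47.1
slot 3 fin from slot mouth -32.3 -0.7 [12.3 49.8] 89.7 z 47.1
slot 4 fin from slot mouth -32.0 -0.2 [49.7 11.9] 0.5 z 47.2
[ 458.2202934  -279.57416522  189.03372709] 43.5 [ 0.09330775 -0.72464434 -0.86498929]Traceback (most recent call last):
  File "<string>", line 7, in <module>
    p=W[m].astype(np.float32);print(len(p),cv2.minAreaRect(p[:,:2]) if len(p)>5 else '')
                                           ~~~~~~~~~~~~~~~^^^^^^^^^
cv2.error: OpenCV(4.12.0) /io/opencv/modules/imgproc/src/convhull.cpp:143: error: (-215:Assertion failed) total >= 0 && (depth == CV_32F || depth == CV_32S) in function 'convexHull'
```

All four are home. Going over the lid.

Request:
{"op": "apply_moves", "data": {
  "targets": [
    [50, [-4, 40, 40], [0, 0, 7]],
    [50, [-8, 80, 80], [0, 0, 14]],
    [50, [-12, 120, 90], [0, 0, 21]],
    [50, [-16, 160, 90], [0, 0, 28]],
    [50, [-20, 200, 90], [0, 0, 35]],
    [50, [-24, 240, 90], [0, 0, 42]],
    [50, [-28, 264, 90], [0, 0, 46]],
    [50, [-28, 264, 90], [0, 0, 46]],
    [50, [-28, 264, 90], [0, 0, 46]],
    [50, [-28, 264, 90], [0, 0, 46]]
  ]
}}

```text
time_s: 44.6
eef_pos: [430.6, -16.5, 278.9]
ee_rot: [-0.0, -0.189, 0.982, 0.0]
force: [-0.0, -0.1, 0.6]
grip_width: 0.585
grip_force: 0.0
```

```bash
cat > lid.py <<'E'
from h import *
import sys
im,W=grab("wrist",sys.argv[1]); s=ctrl.sense(); _,a,b,_=s["ee_rot"]
print(np.round(s["eef_pos"],1),"yaw",round(np.degrees(np.arctan2(b*b-a*a,2*a*b))-90,2),s["time_s"])
Z=W[...,2];m=(Z>75)&(Z<100)&(np.hypot(W[...,0]-430,W[...,1]+15)<110);p=W[m].astype(np.float32)
print(len(p),cv2.minAreaRect(np.ascontiguousarray(p[:,:2])),np.percentile(p[:,2],[5,50,95]))
E
python3 lid.py w18
```

```text
[430.6 -16.6 278.9] yaw 21.82 44.65
1065 ((401.4801330566406, 1.7076339721679688), (101.56281280517578, 14.58796215057373), 21.496355056762695) [81.62547913 84.90831757 86.46045074]
```

View pics/w18.png

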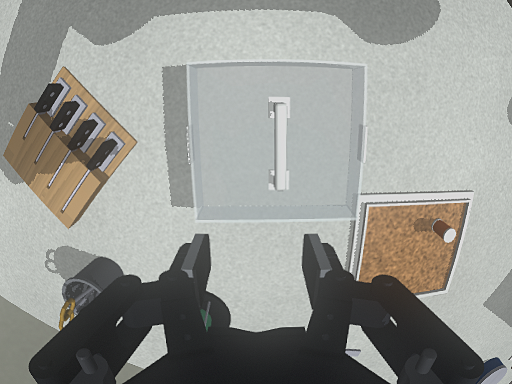

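The lid has been knocked to (401.5,1.7) and lies flat on the bench. All four gauges sit in the block at left, and the spool is in the case at (447,234). Fetching the lid there.

Run:
```python
from h import *
def tray(W,tag):
    Z=W[...,2]; d=np.hypot(W[...,0]-488,W[...,1]-304)<172
    for a,b in((5,60),(12,60)):
        m=((Z>a)&(Z<b)&d).astype(np.uint8); m=cv2.morphologyEx(m,cv2.MORPH_OPEN,np.ones((3,3)))
        n,l,st,_=cv2.connectedComponentsWithStats(m); k=1+np.argmax(st[1:,4])
        print(tag,a,cv2.minAreaRect(np.ascontiguousarray(W[l==k][:,:2].astype(np.float32))))
for n in("w3","w8","w11","w14"): tray(np.load(f"pics/{n}.npz")["W"],n)
```

```text
w3 5 ((488.1678771972656, 305.18865966796875), (224.25192260742188, 238.81967163085938), 22.894207000732422)
w3 12 ((514.6702270507812, 226.30958557128906), (139.44961547851562, 28.74517250061035), 19.435251235961914)
w8 5 ((488.445556640625, 305.212646484375), (224.5240936279297, 238.16770935058594), 23.015830993652344)
w8 12 ((487.4991149902344, 305.39495849609375), (196.9781494140625, 212.44586181640625), 23.05594253540039)
w11 5 ((488.03045654296875, 305.21783447265625), (223.87930297851562, 238.50665283203125), 22.904537200927734)
w11 12 ((443.9319152832031, 363.38226318359375), (125.28465270996094, 27.920085906982422), 11.812878608703613)
w14 5 ((488.1531066894531, 304.988037109375), (224.02816772460938, 238.9829864501953), 23.05329132080078)
w14 12 ((422.25054931640625, 362.63006591796875), (80.53926849365234, 27.464933395385742), 17.248046875)
```

Request:
{"op": "apply_moves", "data": {
  "targets": [
    [50, [-15, 9, -30], [0, 0, -0.3]],
    [50, [-29, 18.3, -70], [0, 0, -0.3]],
    [50, [-29, 18.3, -115], [0, 0, -0.3]],
    [50, [-29, 18.3, -150], [0, 0, -0.3]],
    [50, [-29, 18.3, -180], [0, 0, -0.3]],
    [50, [-29, 18.3, -200], [0, 0, -0.3]],
    [50, [-29, 18.3, -210], [0, 0, -0.3]],
    [50, [-29, 18.3, -213], [0, 0, -0.3]],
    [50, [-29, 18.3, -213], [0, 0, -0.3]],
    [8, [-29, 18.3, -213], [0, 0, -0.3]],
    [8, [-29, 18.3, -213], [0, 0, -0.3]],
    [8, [-29, 18.3, -213], [0, 0, -0.3]],
    [8, [-29, 18.3, -213], [0, 0, -0.3]],
    [8, [-29, 18.3, -213], [0, 0, -0.3]],
    [8, [-29, 18.3, -213], [0, 0, -0.3]],
    [8, [-29, 18.3, -213], [0, 0, -0.3]]
  ],
  "squeeze": 100
}}

```text
time_s: 46.25
eef_pos: [401.9, 2.5, 67.2]
ee_rot: [0.001, -0.188, 0.982, -0.0]
force: [-2.2, 0.7, 8.6]
grip_width: 0.136
grip_force: 98.4
```

Request:
{"op": "apply_moves", "data": {
  "targets": [
    [8, [0, 0, 5], [0, 0, 0]],
    [8, [0, 0, 20], [0, 0, 0]],
    [8, [0, 0, 45], [0, 0, 0]],
    [8, [0, 0, 75], [0, 0, 0]],
    [8, [0, 0, 100], [0, 0, 0]],
    [8, [5, 15, 110], [0, 0, 0.5]],
    [8, [12, 40, 110], [0, 0, 1]],
    [8, [20, 70, 110], [0, 0, 1.4]],
    [8, [29, 100, 110], [0, 0, 1.4]],
    [8, [38, 130, 110], [0, 0, 1.4]],
    [8, [46, 160, 110], [0, 0, 1.4]],
    [8, [55, 190, 110], [0, 0, 1.4]],
    [8, [63, 220, 110], [0, 0, 1.4]],
    [8, [72, 250, 110], [0, 0, 1.4]],
    [8, [80, 277, 110], [0, 0, 1.4]],
    [8, [85, 295, 110], [0, 0, 1.4]],
    [8, [87, 303, 110], [0, 0, 1.4]],
    [8, [87, 303, 110], [0, 0, 1.4]],
    [8, [87, 303, 110], [0, 0, 1.4]]
  ]
}}

```text
time_s: 48.15
eef_pos: [488.2, 304.9, 176.2]
ee_rot: [-0.0, -0.2, 0.98, -0.0]
force: [0.7, 0.8, -2.8]
grip_width: 0.135
grip_force: 98.0
```

```bash
cat > lid2.py <<'E'
from h import *
import sys
im,W=grab("wrist",sys.argv[1]); s=ctrl.sense(); _,a,b,_=s["ee_rot"]; t=s["eef_pos"]
print(np.round(t,1),"yaw",round(np.degrees(np.arctan2(b*b-a*a,2*a*b))-90,2),s["time_s"],s["grip_width"],np.round(s["force"],1))
Z=W[...,2]-t[2]
for lo,hi in((0,25),(-24,-6)):
    m=(Z>lo)&(Z<hi)&(np.hypot(W[...,0]-t[0],W[...,1]-t[1])<165); p=W[m].astype(np.float32)
    if len(p)>20: print(lo,len(p),cv2.minAreaRect(np.ascontiguousarray(p[:,:2])),np.percentile(p[:,2]-t[2],[5,50,95]))
E
python3 lid2.py w19
```

```text
[488.3 304.8 176.3] yaw 23.0 48.2 0.13956369301982674 [-0.3 -0.4 -2.5]
0 5839 ((485.86480712890625, 305.073486328125), (99.22859191894531, 38.095741271972656), 36.33441162109375) [ 8.66088426 17.55096147 20.59568956]
-24 78361 ((488.3431091308594, 305.02337646484375), (212.64999389648438, 234.42640686035156), 23.20354461669922) [-13.95314314 -12.88957503 -11.71365645]
```

View pics/w19.png

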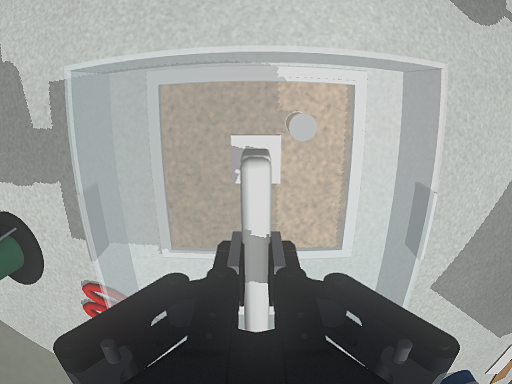

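The lid is centred over the case (plate at 488.3,305.0, 23.2° against tray 488.2,305.2, 23.0°), with the spool inside at (301,126). Lowering.

Request:
{"op": "apply_moves", "data": {
  "targets": [
    [8, [0, 0, -20], [0, 0, 0]],
    [8, [0, 0, -45], [0, 0, 0]],
    [8, [0, 0, -65], [0, 0, 0]],
    [8, [0, 0, -78], [0, 0, 0]],
    [8, [0, 0, -84], [0, 0, 0]],
    [8, [0, 0, -88], [0, 0, 0]],
    [8, [0, 0, -91], [0, 0, 0]],
    [8, [0, 0, -94], [0, 0, 0]],
    [8, [0, 0, -96], [0, 0, 0]],
    [8, [0, 0, -98], [0, 0, 0]],
    [8, [0, 0, -98], [0, 0, 0]]
  ]
}}

```text
time_s: 49.3
eef_pos: [488.4, 305.6, 78.2]
ee_rot: [-0.0, -0.2, 0.98, -0.0]
force: [0.0, -0.0, -3.1]
grip_width: 0.137
grip_force: 97.9
```

Request:
{"op": "apply_moves", "data": {
  "targets": [
    [8, [0, 0, -1], [0, 0, 0]],
    [8, [0, 0, -2], [0, 0, 0]],
    [8, [0, 0, -3], [0, 0, 0]],
    [8, [0, 0, -3], [0, 0, 0]]
  ]
}}

```text
time_s: 49.7
eef_pos: [488.5, 305.7, 75.3]
ee_rot: [0.0, -0.2, 0.98, 0.0]
force: [-0.0, -0.4, -2.2]
grip_width: 0.135
grip_force: 98.1
```

Nearly there; a bit more, then release.

Request:
{"op": "apply_moves", "data": {
  "targets": [
    [8, [0, 0, -0.7], [0, 0, 0]],
    [8, [0, 0, -1.4], [0, 0, 0]],
    [8, [0, 0, -1.4], [0, 0, 0]],
    [16, [0, 0, -1.4], [0, 0, 0]],
    [24, [0, 0, -1.4], [0, 0, 0]],
    [40, [0, 0, -1], [0, 0, 0]],
    [50, [0, 0, 0], [0, 0, 0]],
    [55, [0, 0, 20], [0, 0, 0]],
    [55, [0, 0, 60], [0, 0, 0]],
    [55, [0, 0, 110], [0, 0, 0]],
    [55, [0, 0, 160], [0, 0, 0]],
    [55, [0, 0, 195], [0, 0, 0]],
    [55, [0, 0, 195], [0, 0, 0]]
  ]
}}

```text
time_s: 51.0
eef_pos: [489.8, 306.2, 275.7]
ee_rot: [0.005, -0.2, 0.98, 0.001]
force: [0.5, -0.2, 0.0]
grip_width: 0.644
grip_force: 0.0
```

```bash
python3 - <<'E'
from h import *
im,W=grab("wrist","w20"); s=ctrl.sense(); print(s["eef_pos"],s["time_s"])
Z=W[...,2]; d=np.hypot(W[...,0]-488,W[...,1]-305)
for a,b,r in((78,100,90),(57,68,175)):
    p=W[(Z>a)&(Z<b)&(d<r)].astype(np.float32); print(len(p),cv2.minAreaRect(np.ascontiguousarray(p[:,:2])),np.percentile(p[:,2],[5,50,95]))
    print(np.polyfit(p[:,0],p[:,2],1)[0],np.polyfit(p[:,1],p[:,2],1)[0])
im,W=grab("scene","sc9"); im2,_=grab("side","s9")
cv2.imwrite("pics/m9.png",np.hstack([im2[100:384,60:460],im[60:344,60:460]]))
E
for v in scene side; do python3 -c "
from chk import *
chk('z$v','$v')"; done
```

```text
[489.00184793 305.88790597 272.37058894] 51.05
1027 ((488.2513732910156, 304.6394348144531), (101.93917083740234, 12.97397232055664), 23.132919311523438) [90.31204453 92.91550446 94.26783447]
0.008642505330244124 0.02218093559112527
28331 ((488.7952880859375, 306.01007080078125), (213.0213623046875, 234.51211547851562), 23.315126419067383) [61.1566391  62.42424774 63.75646019]
-0.00011889900569523461 -0.00019129589458854454
slot 1 fin from slot mouth -29.4 0.7 [48.9 12.6] 0.5 z 46.5
slot 2 fin from slot mouth -30.1 1.0 [49.7 12.9] 3.5 z 46.5
slot 3 fin from slot mouth -29.9 0.2 [48.1 11.8] 1.7 z 46.5
slot 4 fin from slot mouth -31.0 -0.1 [50.5 11.9] 0.8 z 46.1
slot 1 fin from slot mouth -30.9 -1.0 [49.5 13. ] 0.4 z 47.1
slot 2 fin from slot mouth -31.0 -1.9 [49.5 14.5] 0.2 z 47.1
slot 3 fin from slot mouth -31.4 -0.9 [13.5 49.8] 89.5 z 47.3
slot 4 fin from slot mouth -32.2 -1.4 [48.6 13.1] 2.1 z 47.5
```

View pics/m9.png

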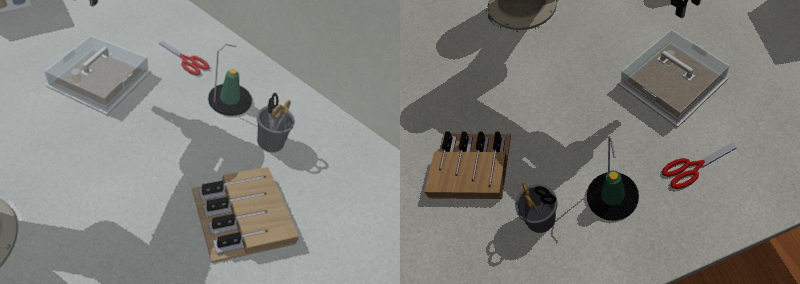

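Both views show the lid closed level on the case with the spool inside, the four gauges home in the block, and the bystanders where they were. Handing in.

```bash
python3 -c "
from h import *
print(ctrl.finish_job())"
```

```text
the job is handed in; nothing more can be done
None
```

The job is handed in at about 51 s of the 210 s allowed: by camera measurement all four gauges (50, 65, 80, 95) are home in their own slots, the cover is level and centred on the case within about 1 mm with the spool inside, and the bystanders are untouched; the hand-in returned no verdict.

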